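# Make up the scaling tray and the polishing tray for the hands-on course

### The arm

A 6-joint arm with a two-finger parallel gripper is mounted at the origin on the work surface. World frame = base frame: x ahead of the robot, y to its left, z up, the work surface at z = 0. Lengths are in m, angles in degrees, forces in N, time in s.
With the tool pointing down it reaches from about 0.4 to 0.825 m from the base axis. Payload 7 kg.
Tool frame: the origin (TCP) lies midway between the tips of the shut fingers; the grasp point (between the pads) lies 19 mm behind it (grip_depth is the distance from the TCP to the grasp point, in m); z points along the fingers, y is the direction in which the jaws open and shut (so a half turn about z gives the same grasp; the last joint's range is limited). The gripper opens to 88 mm and grips with 3 to 60 N. Pads are 19 mm wide; open, the fingers measure 130 mm over their backs; the gripper's body (78 mm by 193 mm) begins 47 mm behind the grasp point.
Start: joints at [90.877, 20.546, 0.682, 0, -70.136, -16.507], TCP at [0.182, 0.65, 0.227] pointing down, gripper open.
Joint ranges: [-176.03, 176.03], [-82.01, 121.73], [-58.28, 71.71], [-173.87, 95.51], [-174.79, -0.11], [-173.66, 173.66]. Speed limits (degrees/s): [136.94, 136.94, 172.46, 180, 180, 180].

### API

Orientations are given as [roll, pitch, yaw] about the fixed x, y, z axes, in that order (R = Rz(yaw) Ry(pitch) Rx(roll)).
In Python, from plant import * gives the robot as it stands.
- The arm moves only by the shell command python3 -m inch 'ROWS'. ROWS is JSON, a list of rows, each an object of numbers: "ax", "ay", "az": the turn, a rotation vector about the tool's x, y, z in degrees; "dx", "dy", "dz": the shift along the tool's x, y, z in mm; "fingers": the finger opening in mm, from 0 to 87.6. In form: [{"ax": .., "ay": .., "az": .., "dx": .., "dy": .., "dz": .., "fingers": ..}, ...]. A call has 1 to 8 rows; each row is the pose to reach, as a shift and turn from the pose commanded when the call began, along the tool's axes at that moment; what a row does not reach only later rows make up. A row lasts 1/8 s, in which the tool goes at most 62.5 mm and 10.7 degrees, less where a joint would pass 70% of its speed; a pose out of reach is approached as far as the arm can. A call with a gripper value outside its range is refused whole. The fingers move at their own pace and stop on an object; the grip force is fixed at half the most. Time passes only in rows, so rows that repeat a pose let the fingers close. It gives the time, the measured TCP pose, the force and the opening at its end, in the units of the state.
- get_obs(): the state, without advancing time (a new reading comes with each control period).
- snapshot(name): name is "side" or "top"; returns a dict with "image" (400x640x3 uint8, red, green, blue), "fx", "fy", "cx", "cy" (pixels), "rvec" (rotation vector, rad) and "tvec" (3), from world to camera coordinates, as OpenCV has them. Camera axes: x right, y down, z forward; pixel columns grow to the right and rows downward; lengths in m; the calibration is good to about 2 mm. A picture is of the moment at which its call begins. There is no depth.
- close_job(): hands the job in, once; it reports no verdict.
Trained networks look in the newest picture that a camera, given by its name, has taken for a name from the list of things; names that differ only in an ending like _2 or _b are one class to them, and where a whole thing is asked for, a point or a joint stands for the part that bears it (a point fixed in the world has none). Each returns a list of dicts, best first, with "score" (0 to 1); they miss things now and then, are a little off and sometimes report something else, mostly with a low value. They report only what shows in the picture. A call takes as long as a camera call. They do not tell look-alikes from the thing itself.
- search_frame(target, camera): "bbox" ([centre column, centre row, width, height] in pixels, round what is visible of it).
- trace(target, camera): "mask" (400x640 bool, what is visible of it) and "bbox" ([centre column, centre row, width, height] in pixels, round what is visible of it).
- landmark_of(target, camera): "position" ([column, row] in pixels: a listed point, or the origin of a listed thing).
The state is a dict: "clock": time; "joint_pos": joint angles; "qvel": joint speeds; "tau": joint torques, N m; "tool_pos": TCP position; "orientation": TCP orientation; "force": force on the tool from outside, world axes, zero at the start; "moment": the same for the moment, N m; "opening": finger opening in m.
Only numpy, scipy, OpenCV 4.12 (cv2) and the standard library are available. Lean on these libraries where they do the work, as an engineer would, in place of code of your own. Each camera call takes 0.05 s, during which the arm holds its last target.

### The job

Make up the two course trays from the things on the table. The long narrow tray is the scaling kit: lay the straight scaler handpiece lengthwise in its long compartment and stand the tip wrench in its short end compartment; the squarer tray is the polishing kit: lay the bent-neck steel polishing handpiece lengthwise in its long compartment, stand the squat jar in the larger of the two cells and the glass dappen dish in the smaller one. Everything stands or lies flat on the tray floor, set down and not dropped; leave the tall jar, the jaw model and the drink can where they are.

Things in the scene. Friction and masses are not known exactly. Their poses are not given: they have to be found in the camera images.
- long_tray: Scaling tray: long, narrow, single-row steel tray, fixed, 230 (x) x 78 (y) mm. Floor 2 mm thick; walls 3 mm thick, tops 10 mm above the table. Origin: centre of the underside, z up. A cross wall at x = +53.5 divides it into a long compartment (centre x = -30, y = 0; inside 164 x 72 mm) and a short end compartment (centre x = +83.5, y = 0; inside 57 x 72 mm).
- square_tray: Polishing tray: squarer, two-row steel tray, fixed, 176 (x) x 149 (y) mm. Floor 2 mm thick; walls 3 mm thick, tops 10 mm above the table. Origin: centre of the underside, z up. Long compartment on its -y side (centre x = 0, y = -37.5; inside 170 x 68 mm). Two cells on the +y side: larger at -x (centre -38.25, +35.5; inside 93.5 x 72 mm), smaller at +x (centre +48.25, +35.5; inside 73.5 x 72 mm).
- scaler_center (a point): Straight ultrasonic scaler handpiece, white with grey rings and a thin steel tip, lying on its side, 70 g, 130 mm long. Body 22 mm across, eight-sided so that it does not roll, from x = -64 to +22 mm, balance point near x = -20 mm. The point is the middle of its length on its axis, 11 mm above what it lies on; x runs along it towards the tip, z up at the start.
- polisher_center (a point): Polishing handpiece: all steel, bent neck, small cross head with black rubber cup, lying on its side, 90 g, 125 mm long. Body 20 mm across, eight-sided so that it does not roll, from x = -62 to +16 mm, balance point near x = -17 mm. The point is on the body's axis near mid-length, 10 mm above what it lies on; x runs along it towards the head (at x = +56, y = +13 mm), z up at the start.
- wrench_center (a point): Tip wrench: small grey plastic key with dark ribs, standing upright, 48 mm tall, 30 g: foot collar 26 mm across and 16 mm high, above it a round ribbed grip 18 mm across. The point is on its axis, half-way up (24 mm); z up.
- squat_jar_center (a point): Squat powder jar: wide white round jar with ribbed screw cap (closed), 50 mm across and 50 mm tall, 70 g, upright. The point is on its axis, half-way up (25 mm); z up.
- dish_center (a point): Dappen dish: small open amber glass cup, 40 mm across the rim, a little narrower at the foot, 30 mm tall, wall 4 mm, 50 g, upright. The point is on its axis, half-way up (15 mm); z up.
- tall_jar_center (a point): Tall slim white jar with ribbed cap, 38 mm across, 70 mm tall, upright: belongs to neither kit and stays where it is. The point is on its axis, half-way up (35 mm).
- jaw_center (a point): Lower-jaw practice model, white base with pink gum and teeth, 62 x 60 mm, 32 mm tall: belongs to neither kit and stays where it is. The point is its centre, 16 mm up.
- can_center (a point): Drink can, 52 mm across, 104 mm tall, at the right side: stays where it is. The point is its centre, 52 mm up.
Not all that is in view belongs to the job. Leave any blue look-alike of the part that bears polisher_center alone.

How it is judged (in metres and radians):
At the end, for the whole second after the job is handed in: Each of the five things is wholly between the walls of its own compartment, flat on the floor (height within 4 mm): handpieces within 0.42 rad of lengthwise, wrench, jar and dish upright within 0.12 rad; all released and at rest; tall jar, jaw model and can within 20 mm of their starts (x of scaler_center in the frame of long_tray between -0.055 and -0.005 m and y of scaler_center in the frame of long_tray between -0.026 and 0.026 m and z of scaler_center in the frame of long_tray between 0.008 and 0.017 m and angle between the x axis of scaler_center and the x axis of long_tray, either way round below 0.42 rad and linear speed of each of scaler, wrench, polisher, squat_jar, dish below 0.02 m/s and x of wrench_center in the frame of long_tray between 0.066 and 0.101 m and y of wrench_center in the frame of long_tray between -0.0245 and 0.0245 m and z of wrench_center in the frame of long_tray between 0.021 and 0.03 m and angle between each of wrench_center, squat_jar_center, dish_center's own z axis and vertical below 0.12 rad and x of polisher_center in the frame of square_tray between -0.028 and 0.028 m and y of polisher_center in the frame of square_tray between -0.0635 and -0.0115 m and z of polisher_center in the frame of square_tray between 0.007 and 0.016 m and angle between the x axis of polisher_center and the x axis of square_tray, either way round below 0.42 rad and x of squat_jar_center in the frame of square_tray between -0.0612 and -0.0152 m and y of squat_jar_center in the frame of square_tray between 0.023 and 0.048 m and z of squat_jar_center in the frame of square_tray between 0.022 and 0.031 m and x of dish_center in the frame of square_tray between 0.0303 and 0.0663 m and y of dish_center in the frame of square_tray between 0.018 and 0.053 m and z of dish_center in the frame of square_tray between 0.012 and 0.021 m); the robot touches nothing.
It fails at once if the tall jar, the jaw model or the can is moved more than 20 mm from where it stood (distance of any of tall_jar_center, jaw_center, can_center from where it was at the start of the episode above 0.02 m).
It fails at once if a kit thing is dropped or sent flying (faster than 0.7 m/s with no finger on it: a fall of some 25 mm) ((contact force between the fingers and scaler below 0.02 N and linear speed of scaler above 0.7 m/s) or (contact force between the fingers and polisher below 0.02 N and linear speed of polisher above 0.7 m/s) or (contact force between the fingers and wrench below 0.02 N and linear speed of wrench above 0.7 m/s) or (contact force between the fingers and squat_jar below 0.02 N and linear speed of squat_jar above 0.7 m/s) or (contact force between the fingers and dish below 0.02 N and linear speed of dish above 0.7 m/s)).
It also fails if it takes over 104 s, if anything falls off the work surface, if the arm or the gripper's body presses on something with over 40 N, if the wrist force passes 120 N, or if a joint passes its speed limit or range.

## Working session

There is one attempt and no reset: what is moved stays moved. The work goes in short steps, Python scripts to look and compute and a shell command to move; the robot and the scene stay as the last step left them, time stands still between calls to the robot, and variables do not carry over. Pictures are saved under pics/ and viewed, and the job is handed in when it is done.

```bash
ls; mkdir -p pics
python3 - <<'E'
from plant import *
import cv2
print(get_obs())
for n in ("top","side"):
    s=snapshot(n)
    print(n,s["fx"],s["fy"],s["cx"],s["cy"],s["rvec"],s["tvec"])
    cv2.imwrite(f"pics/{n}0.png",s["image"][:,:,::-1])
E
```

```text
pics
{'clock': 0.0, 'joint_pos': array([ 9.08760424e+01,  2.05925918e+01,  6.34535003e-01, -2.05048553e-02,
       -7.01361604e+01, -1.65054150e+01]), 'qvel': array([ 0.04620114, -0.01674756,  0.05051708,  0.10567223,  0.00419332,
       -0.0253514 ]), 'tau': array([-4.08408696e-04, -5.82718670e+01,  2.93047410e+01,  6.99748859e+00,
        6.86637824e-03, -1.49787202e-04]), 'tool_pos': array([0.18176268, 0.64956244, 0.22561421]), 'orientation': array([ 1.79904188e+02, -8.28878885e-03, -1.56363487e+01]), 'force': array([ 0.01068653,  0.08360428, -1.15934025]), 'moment': array([-0.01807744,  0.01433519, -0.02611078]), 'opening': 0.08775012548136774}
top 440.4816966887606 440.4816966887606 311.1992334416655 200.13199498728028 [ 2.0736128  -2.13181886  0.24053694] [-0.06451066  0.55005467  1.17003039]
side 410.79278983719877 410.79278983719877 328.30104593373056 191.31209325600236 [ 2.27034343 -0.27686954  0.11304687] [-0.52690463  0.07994482  1.17196312]
```

View pics/top0.png

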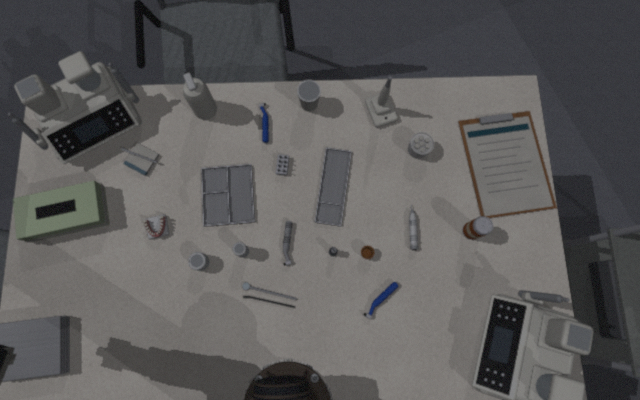

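View pics/side0.png

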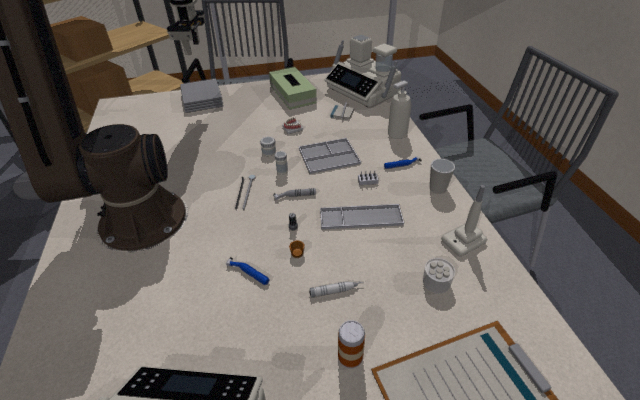

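```bash
cat > h.py <<'E'
from plant import *
import numpy as np, cv2
def cam(n):
    s=snapshot(n); return s
def K(s): return np.array([[s["fx"],0,s["cx"]],[0,s["fy"],s["cy"]],[0,0,1.]])
def ray(s,uv,z):
    R=cv2.Rodrigues(np.array(s["rvec"],float))[0]; t=np.array(s["tvec"],float)
    c=-R.T@t; d=R.T@np.array([(uv[0]-s["cx"])/s["fx"],(uv[1]-s["cy"])/s["fy"],1])
    return c+d*(z-c[2])/d[2]
def proj(s,P):
    return cv2.projectPoints(np.array(P,float).reshape(-1,3),np.array(s["rvec"],float),np.array(s["tvec"],float),K(s),None)[0].reshape(-1,2)
def tri(ss,uvs):
    A=[];b=[]
    for s,uv in zip(ss,uvs):
        R=cv2.Rodrigues(np.array(s["rvec"],float))[0]; t=np.array(s["tvec"],float)
        P=K(s)@np.c_[R,t]
        for i in (0,1):
            r=uv[i]*P[2]-P[i]; A.append(r[:3]);b.append(-r[3])
    return np.linalg.lstsq(np.array(A),np.array(b),rcond=None)[0]
E
python3 - <<'E'
from h import *
np.set_printoptions(precision=4,suppress=True)
H=dict(long_tray=0,square_tray=0,scaler_center=.011,polisher_center=.01,wrench_center=.024,squat_jar_center=.025,dish_center=.015,tall_jar_center=.035,jaw_center=.016,can_center=.052)
ss={n:cam(n) for n in("top","side")}
for k,z in H.items():
  for n in ss:
    for d in landmark_of(k,n)[:3]:
        print(k,n,np.array(d["position"]).round(1),round(d["score"],2),ray(ss[n],d["position"],z))
E
```

```text
long_tray top [333.9 189.7] 0.9 [ 0.5921 -0.1481  0.    ]
long_tray side [361.7 218.9] 0.95 [ 0.603 -0.151  0.   ]
square_tray top [224.6 196.4] 0.63 [0.5807 0.1749 0.    ]
square_tray side [329.4 157.2] 0.85 [0.5846 0.1589 0.    ]
scaler_center top [414.  226.9] 0.59 [ 0.4726 -0.3734  0.011 ]
scaler_center side [336.9 286.6] 0.68 [ 0.4747 -0.3654  0.011 ]
polisher_center top [268.6 123.8] 0.81 [0.8017 0.0429 0.01  ]
polisher_center top [379.4 300.2] 0.75 [ 0.2701 -0.2613  0.01  ]
polisher_center top [285.3 242.8] 0.7 [ 0.4371 -0.0026  0.01  ]
polisher_center side [249.  268.5] 0.89 [ 0.2763 -0.2591  0.01  ]
polisher_center side [296.1 189.1] 0.58 [0.4443 0.0115 0.01  ]
polisher_center side [397.7 163.9] 0.5 [0.7886 0.0541 0.01  ]
wrench_center top [333.6 252.6] 0.62 [ 0.4039 -0.1387  0.024 ]
wrench_center side [289.6 221.2] 0.54 [ 0.4007 -0.1339  0.024 ]
squat_jar_center top [202.  263.2] 0.53 [0.3844 0.23   0.025 ]
squat_jar_center side [269.2 144.3] 0.51 [0.3947 0.2494 0.025 ]
dish_center top [368.8 248.2] 0.67 [ 0.4145 -0.2394  0.015 ]
dish_center side [300.3 248.5] 0.52 [ 0.4119 -0.2302  0.015 ]
tall_jar_center top [241.5 252.2] 0.68 [0.4109 0.1184 0.035 ]
tall_jar_center side [278.7 163.4] 0.63 [0.4092 0.1201 0.035 ]
jaw_center top [154.  227.3] 0.66 [0.4913 0.3726 0.016 ]
jaw_center top [239.6 250.3] 0.52 [0.4186 0.1267 0.016 ]
jaw_center side [293.8 121.6] 0.52 [0.5042 0.3889 0.016 ]
can_center top [476.1 226.7] 0.56 [ 0.4619 -0.5363  0.052 ]
can_center side [348.6 341.8] 0.63 [ 0.4562 -0.5295  0.052 ]
```

Run:
```python
import cv2
a=cv2.imread("pics/top0.png"); a=cv2.convertScaleAbs(a,alpha=1.6)
cv2.imwrite("pics/topc1.png",cv2.resize(a[140:310,185:345],None,fx=4.6,fy=3.5*1.0,interpolation=2) if 0 else cv2.resize(a[145:295,185:385],None,fx=4,fy=4,interpolation=2))
b=cv2.imread("pics/side0.png")
cv2.imwrite("pics/sidec1.png",cv2.resize(b[110:300,220:420],None,fx=3.1,fy=3.1,interpolation=2))
cv2.imwrite("pics/topc2.png",cv2.resize(a[190:270,320:450],None,fx=6,fy=6,interpolation=2))
```

```text
(no output)
```

View pics/topc1.png

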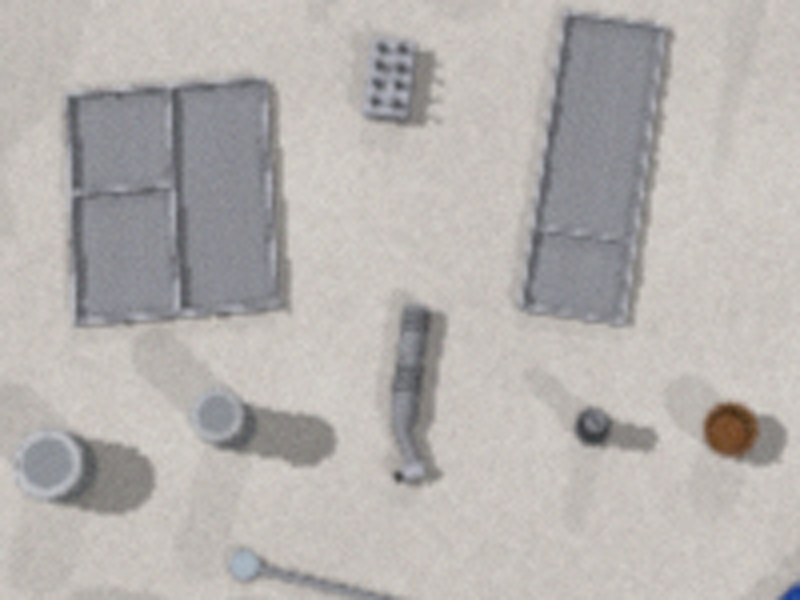

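View pics/sidec1.png

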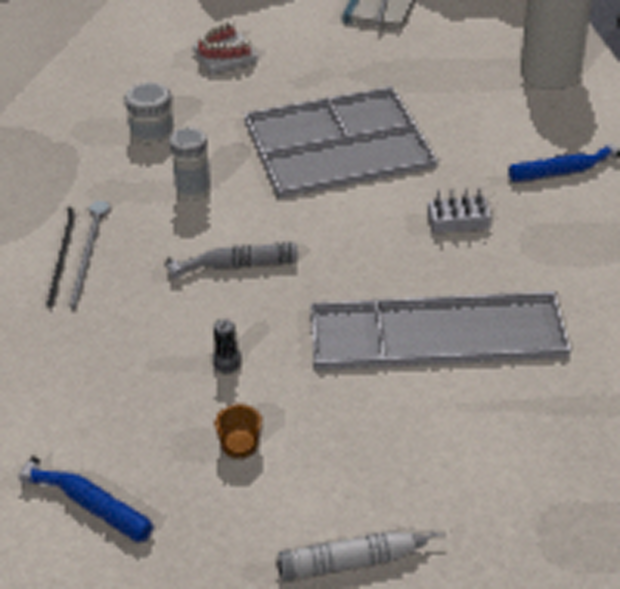

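View pics/topc2.png

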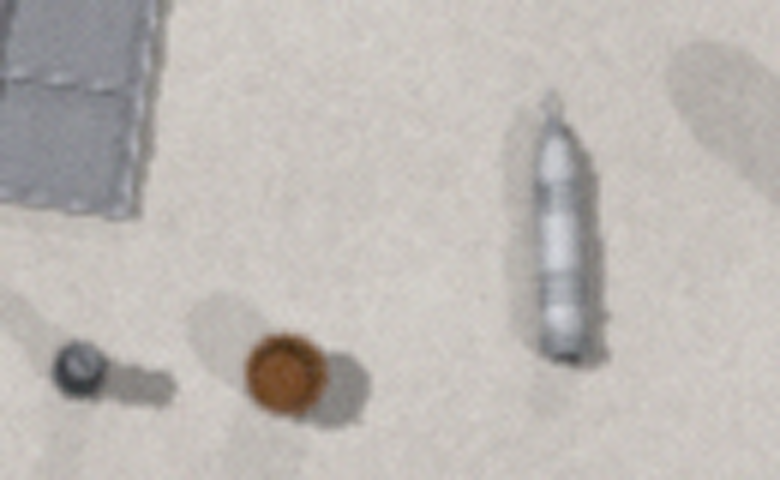

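```bash
cat > fit.py <<'E'
from h import *
from scipy.optimize import minimize
def cyl(r,z0,z1,r2=None):
    a=np.linspace(0,2*np.pi,40,endpoint=False); r2=r if r2 is None else r2
    return np.vstack([np.c_[r*np.cos(a),r*np.sin(a),0*a+z0],np.c_[r2*np.cos(a),r2*np.sin(a),0*a+z1]])
def box(x0,x1,y0,y1,z0,z1): return np.array([[x,y,z] for x in(x0,x1) for y in(y0,y1) for z in(z0,z1)])
def rod(x0,x1,r,y0=0,y1=0,zc=0,r2=None):
    a=np.linspace(0,2*np.pi,16,endpoint=False); r2=r if r2 is None else r2
    return np.vstack([np.c_[0*a+x0,y0+r*np.cos(a),zc+r*np.sin(a)],np.c_[0*a+x1,y1+r2*np.cos(a),zc+r2*np.sin(a)]])
M=dict(
 long_tray=[box(-.115,.115,-.039,.039,0,.01)], square_tray=[box(-.088,.088,-.0745,.0745,0,.01)],
 scaler_center=[rod(-.064,.022,.011,zc=.011),rod(.022,.045,.011,zc=.011,r2=.004),rod(.045,.065,.0015,zc=.011)],
 polisher_center=[rod(-.062,.016,.010,zc=.01),rod(.016,.052,.009,0,.011,zc=.01,r2=.005),rod(.049,.062,.006,.010,.015,zc=.01,r2=.006)],
 wrench_center=[cyl(.013,0,.016),cyl(.009,.016,.048)], squat_jar_center=[cyl(.025,0,.05)],
 dish_center=[cyl(.017,0,.03,.02)], tall_jar_center=[cyl(.019,0,.07)], jaw_center=[box(-.031,.031,-.03,.03,0,.032)])
def render(s,k,p,up=4,z0=0):
    c,q=np.cos(p[2]),np.sin(p[2]); im=np.zeros((400*up//2,640*up//2),np.uint8)
    for P in M[k]:
        W=np.c_[p[0]+c*P[:,0]-q*P[:,1],p[1]+q*P[:,0]+c*P[:,1],P[:,2]+z0]
        h=cv2.convexHull(((proj(s,W)+.5)*up/2*16).astype(np.float32)).astype(np.int32)
        cv2.fillConvexPoly(im,h,1,shift=4)
    return cv2.resize(im.astype(np.float32),(640,400),interpolation=cv2.INTER_AREA)
def iou(s,k,p,m,z0): 
    r=render(s,k,p,z0=z0); return np.minimum(r,m).sum()/np.maximum(r,m).sum()
def fit(k,ss,ms,p0,yaw=True,z0=0):
    f=lambda v:-sum(iou(s,k,[v[0]/100,v[1]/100,v[2] if yaw else 0],m,z0) for s,m in zip(ss,ms))
    v0=np.array([p0[0]*100,p0[1]*100,p0[2]] if yaw else [p0[0]*100,p0[1]*100])
    S=np.vstack([v0]+[v0+np.eye(len(v0))[i]*(.8 if i<2 else .15) for i in range(len(v0))])
    r=minimize(f,v0,method="Nelder-Mead",options=dict(initial_simplex=S,xatol=.005,fatol=1e-4,maxiter=200))
    v=r.x; return np.array([v[0]/100,v[1]/100,np.degrees(v[2]) if yaw else 0]), -r.fun/len(ss)
def mask(k,n,s,xy,z=.01):
    uv=proj(s,[[xy[0],xy[1],z]])[0]; c=[d for d in trace(k,n)]
    c=[d for d in c if np.hypot(*(np.array(d["bbox"][:2])-uv))<25]
    return c[0]["mask"].astype(np.float32) if c else None
def locate(k,p0,ss,z0=0,yaw=None):
    yaw=("tray" in k and 1) or k in("scaler_center","polisher_center","jaw_center") if yaw is None else yaw
    L=[(s,mask(k,n,s,p0,z0+.015)) for n,s in ss.items()]; L=[(n,)+l for n,l in zip(ss,L)]
    out=[]
    for n,s,m in L:
        if m is None: print(k,n,"no mask"); continue
        out.append((s,m)); p,q=fit(k,[s],[m],p0,yaw,z0); print(k,n,p.round(4),round(q,3))
    if len(out)==2:
        p,q=fit(k,[o[0] for o in out],[o[1] for o in out],p0,yaw,z0); print(k,"both",p.round(4),round(q,3))
E
python3 - <<'E'
from fit import *
ss={n:cam(n) for n in("top","side")}
G=dict(long_tray=(.597,-.15,np.pi-.1),square_tray=(.582,.167,.05),scaler_center=(.474,-.369,0.03),polisher_center=(.44,.005,np.pi-.07),wrench_center=(.402,-.136,0),squat_jar_center=(.39,.24,0),dish_center=(.413,-.235,0),tall_jar_center=(.41,.119,0))
for k,p in G.items(): locate(k,p,ss)
print(get_obs()["clock"])
E
```

```text
long_tray top [ 6.030000e-01 -1.451000e-01  1.696668e+02] 0.952
long_tray side [ 6.015000e-01 -1.427000e-01  1.697015e+02] 0.936
long_tray both [ 6.022000e-01 -1.438000e-01  1.701847e+02] 0.934
square_tray top [0.5853 0.1659 3.0683] 0.974
square_tray side [0.5832 0.1695 2.3709] 0.974
square_tray both [0.5844 0.1674 2.9989] 0.967
scaler_center top [ 0.4767 -0.3689  0.5644] 0.737
scaler_center side [ 0.4747 -0.367   0.0622] 0.86
scaler_center both [ 0.4755 -0.3679 -1.3012] 0.789
polisher_center top [ 4.358000e-01 -5.000000e-03  1.712034e+02] 0.839
polisher_center side [ 4.364000e-01 -1.700000e-03  1.721068e+02] 0.866
polisher_center both [ 4.359000e-01 -3.900000e-03  1.717699e+02] 0.823
wrench_center top no mask
wrench_center side no mask
squat_jar_center top [0.3909 0.2392 0.    ] 0.898
squat_jar_center side [0.3906 0.2462 0.    ] 0.808
squat_jar_center both [0.3904 0.2403 0.    ] 0.848
dish_center top [ 0.4025 -0.2339  0.    ] 0.911
dish_center side [ 0.4033 -0.2261  0.    ] 0.855
dish_center both [ 0.4027 -0.2325  0.    ] 0.842
tall_jar_center top [0.419  0.1198 0.    ] 0.747
tall_jar_center side [0.417  0.1276 0.    ] 0.868
tall_jar_center both [0.4163 0.1199 0.    ] 0.8
2.1
```

```bash
cat > ov.py <<'E'
from fit import *
def overlay(ss,P,tag,crops,z0={}):
    for n,(r0,r1,c0,c1,f) in crops.items():
        s=ss[n]; a=cv2.convertScaleAbs(s["image"][:,:,::-1].copy(),alpha=1.5 if n=="top" else 1)
        a=cv2.resize(a[r0:r1,c0:c1],None,fx=f,fy=f,interpolation=2)
        for k,p in P.items():
            m=(render(s,k,[p[0],p[1],np.radians(p[2])],z0=z0.get(k,0))*255).astype(np.uint8)
            m=cv2.resize(m[r0:r1,c0:c1],None,fx=f,fy=f,interpolation=1)
            cs,_=cv2.findContours((m>127).astype(np.uint8),cv2.RETR_EXTERNAL,cv2.CHAIN_APPROX_NONE)
            cv2.drawContours(a,cs,-1,(0,255,0),1)
        cv2.imwrite(f"pics/{tag}_{n}.png",a)
E
python3 - <<'E'
from ov import *
ss={n:cam(n) for n in("top","side")}
print(ray(ss["top"],(412,205.8),.011),ray(ss["top"],(414.2,249.2),.011))
G=dict(long_tray=(.6022,-.1438,170),square_tray=(.5844,.1674,3),scaler_center=(.4755,-.368,0),polisher_center=(.436,-.004,171.8),wrench_center=(.402,-.136,0),squat_jar_center=(.3905,.241,0),dish_center=(.403,-.2325,0),tall_jar_center=(.4165,.120,0))
overlay(ss,G,"ov0",dict(top=(145,285,185,425,3.3),side=(110,310,220,420,3)))
E
```

```text
[ 0.53478307 -0.37252377  0.011     ] [ 0.40857887 -0.36883466  0.011     ]
```

View pics/ov0_top.png

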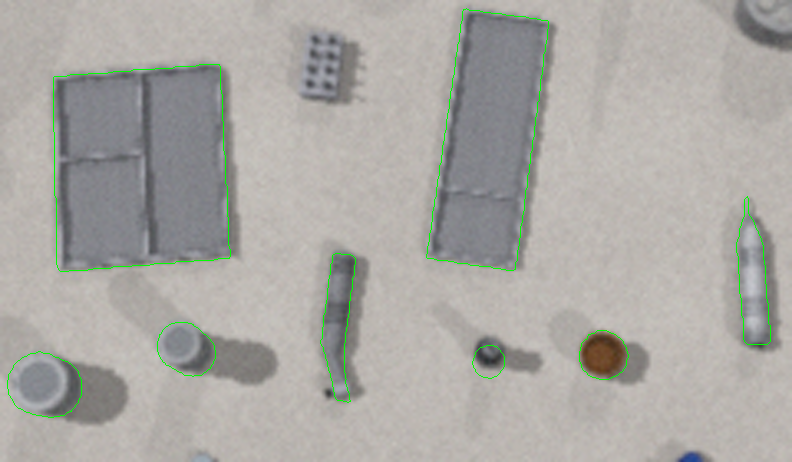

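View pics/ov0_side.png

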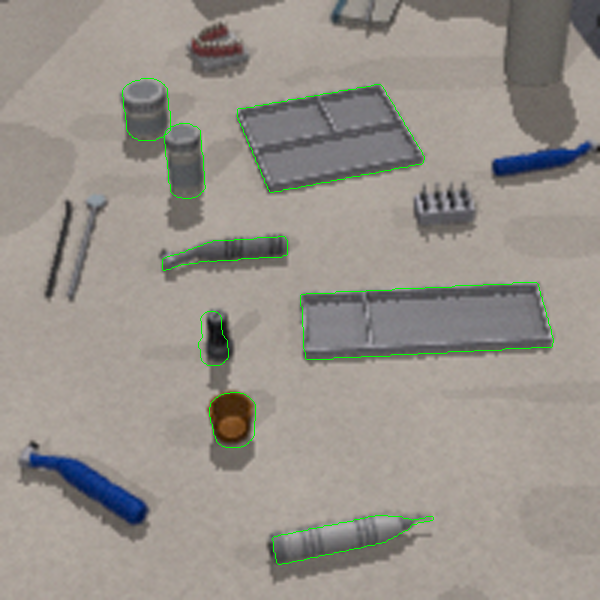

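```bash
cat > to.py <<'E'
import sys
from plant import *
import numpy as np
from scipy.spatial.transform import Rotation as R
o=get_obs(); p=np.array(o["tool_pos"]); r=R.from_euler("xyz",o["orientation"],degrees=True)
print("t",round(o["clock"],2),"pos",(p*1000).round(1),"rpy",np.round(o["orientation"],2),"open",round(o["opening"]*1000,1),"F",np.round(o["force"],1))
a=[float(x) for x in sys.argv[1:]]
for i in range(0,len(a),4):
    x,y,z,w=a[i:i+4]
    d=r.inv().apply(np.array([x,y,z])-p*1000); q=(r.inv()*R.from_euler("xyz",[180,0,w],degrees=True)).as_rotvec(degrees=True)
    print("  ->",(x,y,z,w),"dx dy dz",d.round(1),"ax ay az",q.round(2))
E
python3 - <<'E'
from fit import *
ss={n:cam(n) for n in("top","side")}
for n in ss:
    g=cv2.imread(f"pics/{n}0.png",0); uv=proj(ss[n],[[.407,-.136,.024]])[0].astype(int)
    print(n,uv); print(g[uv[1]-11:uv[1]+12,uv[0]-9:uv[0]+11])
for n in ss:
    for d in trace("wrench_center",n): print(n,d["score"],d["bbox"])
E
python3 to.py 390.5 241 100 0 390.5 241 15 0
```

```text
top [332 251]
[[109 112 120 122 120 123 124 125 126 123 120 122 120 121 122 122 125 125
  124 126]
 [111 113 114 122 123 120 125 124 122 122 120 122 120 119 122 124 128 126
  125 123]
 [110 111 112 116 121 125 125 123 121 123 120 124 119 120 120 121 125 123
  124 122]
 [115 112 112 112 116 122 123 122 122 120 121 119 121 124 121 122 124 127
  120 123]
 [115 115 111 111 112 116 113 119 120 121 122 122 123 122 122 123 122 125
  123 123]
 [116 116 112 111 114 114 113 113 117 120 122 121 121 122 125 123 122 123
  126 125]
 [111 111 112 112 111 115 110 109 105  99 109 110 116 120 123 120 121 124
  126 123]
 [118 113 111 112 112 111 105  96  84  73  82  86  95 116 119 120 126 122
  124 127]
 [121 113 110 110 113 108  92  69  60  65  70  78  84  92 108 120 122 124
  123 125]
 [121 117 111 112 110 105  78  55  64  69  65  76  80  72  87 107 112 122
  119 121]
 [121 121 113 112 109 100  62  45  70  81  67  66  75  66  63  84  98 110
  110 108]
 [126 123 117 112 109  91  57  39  64  77  78  65  67  57  62  82  86  89
   88  85]
 [123 123 120 111 109  89  58  41  48  64  71  67  58  43  64  79 
[... 2449 characters left out ...]
 40  46  42  42  41  40  50  93 162 160
  161 162]
 [154 156 157 154 152 153 137  78  64  50  43  47  44  60  81 114 160 161
  165 164]
 [162 158 160 152 152 154 146  96  93  81  64  71  76  93 106 125 159 159
  165 164]
 [159 159 158 159 159 161 154 114 105 103 101 102 103 104 116 159 166 164
  160 165]
 [157 156 157 160 157 159 160 155 104 103 102 102 101 105 121 164 165 163
  167 166]]
side 0.4 [290.6, 221.9, 9.5, 15.9]
t 2.4 pos [181.9 650.  226.6] rpy [-180.      0.    -15.63] open 88.0 F [ 0.7  0.3 -0.4]
  -> (390.5, 241.0, 100.0, 0.0) dx dy dz [311.1 337.7 126.6] ax ay az [ -0.    -0.   -15.63]
  -> (390.5, 241.0, 15.0, 0.0) dx dy dz [311.1 337.7 211.6] ax ay az [ -0.    -0.   -15.63]
```

Candidates by top-view pixel:
- Polisher: steel at (287,242), blue at (266,123) and blue at (382,298). I choose the steel one.
- Jar: wide at (200,262), slim tall at (241,250). I choose the wide one.
- Scaler: white at (413,228), the only one.
- Wrench: (333,251).
- Dish: amber at (368,252).

The model outlines fit these in both views, and the close crops confirm the choices. I'll start with the squat jar.

```bash
python3 -m inch '[{"az":-15.6,"dx":311,"dy":338,"dz":80,"fingers":87},{"az":-15.6,"dx":311,"dy":338,"dz":80,"fingers":87},{"az":-15.6,"dx":311,"dy":338,"dz":80,"fingers":87},{"az":-15.6,"dx":311,"dy":338,"dz":80,"fingers":87},{"az":-15.6,"dx":311,"dy":338,"dz":80,"fingers":87},{"az":-15.6,"dx":311,"dy":338,"dz":80,"fingers":87},{"az":-15.6,"dx":311,"dy":338,"dz":80,"fingers":87},{"az":-15.6,"dx":311,"dy":338,"dz":80,"fingers":87}]'; python3 to.py 390.5 241 15 0
```

```text
t 2.4 pos [181.9 650.  226.6] rpy [-180.      0.    -15.63] open 88.0 F [ 0.7  0.3 -0.4]
  -> (390.5, 241.0, 15.0, 0.0) dx dy dz [311.1 337.7 211.6] ax ay az [ -0.    -0.   -15.63]$[0]: bad value
```

```bash
python3 -m inch '[{"ax":0,"ay":0,"az":-15.6,"dx":311,"dy":338,"dz":80,"fingers":87},{"ax":0,"ay":0,"az":-15.6,"dx":311,"dy":338,"dz":80,"fingers":87},{"ax":0,"ay":0,"az":-15.6,"dx":311,"dy":338,"dz":80,"fingers":87},{"ax":0,"ay":0,"az":-15.6,"dx":311,"dy":338,"dz":80,"fingers":87},{"ax":0,"ay":0,"az":-15.6,"dx":311,"dy":338,"dz":80,"fingers":87},{"ax":0,"ay":0,"az":-15.6,"dx":311,"dy":338,"dz":80,"fingers":87},{"ax":0,"ay":0,"az":-15.6,"dx":311,"dy":338,"dz":80,"fingers":87},{"ax":0,"ay":0,"az":-15.6,"dx":311,"dy":338,"dz":80,"fingers":87}]'; python3 to.py 390.5 241 15 0; python3 -m inch --help
```

```text
clock: 3.4
tool_pos: [0.3907, 0.238, 0.1463]
orientation: [180.0, 0.0, -0.1]
force: [0.6, 0.8, 0.0]
opening: 0.0869
t 3.4 pos [390.7 238.  146.3] rpy [ 1.7999e+02  1.0000e-02 -1.4000e-01] open 86.9 F [0.6 0.8 0. ]
  -> (390.5, 241.0, 15.0, 0.0) dx dy dz [ -0.2  -3.  131.3] ax ay az [ 0.01  0.01 -0.14]invalid input: not JSON, or not a number
```

```bash
python3 -m inch '[{"ax":0,"ay":0,"az":0,"dx":0,"dy":0,"dz":50,"fingers":87},{"ax":0,"ay":0,"az":0,"dx":0,"dy":0,"dz":90,"fingers":87},{"ax":0,"ay":0,"az":0,"dx":0,"dy":0,"dz":120,"fingers":87},{"ax":0,"ay":0,"az":0,"dx":0,"dy":0,"dz":131,"fingers":87},{"ax":0,"ay":0,"az":0,"dx":0,"dy":0,"dz":131,"fingers":87}]'; python3 to.py 390.5 241 15 0;  python3 - <<'E'
from h import *
for n in("top","side"):
    s=cam(n); a=s["image"][:,:,::-1]; u=proj(s,[[.39,.24,.03]])[0].astype(int)
    a=a[max(0,u[1]-60):u[1]+60,u[0]-80:u[0]+80]; cv2.imwrite(f"pics/j_{n}.png",cv2.resize(cv2.convertScaleAbs(a,alpha=1.5),None,fx=3,fy=3))
a=[cv2.imread(f"pics/j_{n}.png") for n in("top","side")]; cv2.imwrite("pics/j1.png",np.hstack(a)[:, :960][:, ::1] if 0 else cv2.resize(np.hstack(a),(800,300)))
E
```

```text
clock: 4.03
tool_pos: [0.3903, 0.2407, 0.0155]
orientation: [180.0, 0.0, -0.0]
force: [0.9, 0.5, 0.0]
opening: 0.087
t 4.03 pos [390.3 240.7  15.5] rpy [ 1.7995e+02  2.0000e-02 -2.0000e-02] open 87.0 F [0.9 0.5 0. ]
  -> (390.5, 241.0, 15.0, 0.0) dx dy dz [ 0.2 -0.3  0.5] ax ay az [ 0.05  0.02 -0.02]
```

View pics/j1.png

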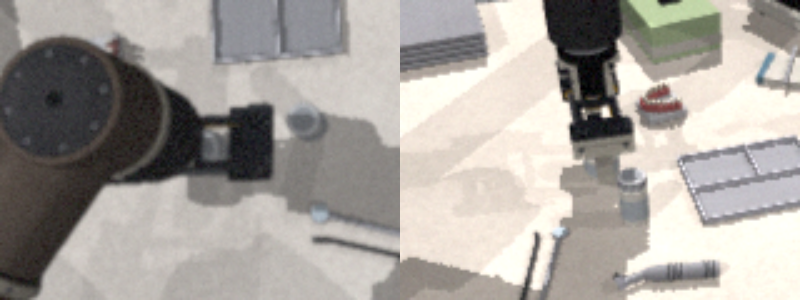

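The gripper straddles the squat jar and is clear of the tall jar. The pose tracks well, so I'll close.

```bash
python3 -m inch '[{"ax":0,"ay":0,"az":0,"dx":0,"dy":0,"dz":0,"fingers":40},{"ax":0,"ay":0,"az":0,"dx":0,"dy":0,"dz":0,"fingers":40},{"ax":0,"ay":0,"az":0,"dx":0,"dy":0,"dz":0,"fingers":40},{"ax":0,"ay":0,"az":0,"dx":0,"dy":0,"dz":0,"fingers":40},{"ax":0,"ay":0,"az":0,"dx":0,"dy":0,"dz":0,"fingers":40},{"ax":0,"ay":0,"az":0,"dx":0,"dy":0,"dz":-15,"fingers":40},{"ax":0,"ay":0,"az":0,"dx":0,"dy":0,"dz":-60,"fingers":40},{"ax":0,"ay":0,"az":0,"dx":0,"dy":0,"dz":-60,"fingers":40}]'; python3 to.py 544.3 200.9 75 3 544.3 200.9 17.5 3
```

```text
clock: 5.12
tool_pos: [0.3917, 0.2425, 0.0782]
orientation: [-179.7, -0.2, 0.0]
force: [-0.6, -0.1, -2.0]
opening: 0.0497
t 5.12 pos [391.7 242.5  78.2] rpy [-1.7974e+02 -2.1000e-01  1.0000e-02] open 49.7 F [-0.6 -0.1 -2. ]
  -> (544.3, 200.9, 75.0, 3.0) dx dy dz [152.6  41.6   3.6] ax ay az [-0.25 -0.21 -2.99]
  -> (544.3, 200.9, 17.5, 3.0) dx dy dz [152.4  41.9  61.1] ax ay az [-0.25 -0.21 -2.99]
```

```bash
python3 -m inch '[{"ax":0,"ay":0,"az":-3,"dx":50,"dy":13,"dz":0,"fingers":40},{"ax":0,"ay":0,"az":-3,"dx":105,"dy":27,"dz":0,"fingers":40},{"ax":0,"ay":0,"az":-3,"dx":153,"dy":40,"dz":0,"fingers":40},{"ax":0,"ay":0,"az":-3,"dx":153,"dy":40,"dz":0,"fingers":40},{"ax":0,"ay":0,"az":-3,"dx":153,"dy":40,"dz":20,"fingers":40},{"ax":0,"ay":0,"az":-3,"dx":153,"dy":40,"dz":40,"fingers":40},{"ax":0,"ay":0,"az":-3,"dx":153,"dy":40,"dz":52,"fingers":40},{"ax":0,"ay":0,"az":-3,"dx":153,"dy":40,"dz":52,"fingers":40}]'; python3 to.py 544.3 200.9 17.5 3
```

```text
clock: 6.12
tool_pos: [0.5423, 0.2003, 0.0225]
orientation: [179.9, 0.1, 3.0]
force: [0.5, -0.5, -1.2]
opening: 0.0495
t 6.12 pos [542.3 200.3  22.5] rpy [1.7992e+02 1.2000e-01 2.9800e+00] open 49.5 F [ 0.5 -0.5 -1.2]
  -> (544.3, 200.9, 17.5, 3.0) dx dy dz [ 2.1 -0.5  5. ] ax ay az [ 0.08  0.12 -0.02]
```

```bash
python3 -m inch '[{"ax":0,"ay":0,"az":0,"dx":1,"dy":0,"dz":3,"fingers":40},{"ax":0,"ay":0,"az":0,"dx":1,"dy":0,"dz":4.7,"fingers":40},{"ax":0,"ay":0,"az":0,"dx":1,"dy":0,"dz":4.7,"fingers":40}]'
```

```text
clock: 6.5
tool_pos: [0.5444, 0.2008, 0.0191]
orientation: [-180.0, -0.0, 3.0]
force: [0.9, -1.0, -0.7]
opening: 0.0501
```

```bash
python3 -m inch '[{"ax":0,"ay":0,"az":0,"dx":0,"dy":0,"dz":0.5,"fingers":40},{"ax":0,"ay":0,"az":0,"dx":0,"dy":0,"dz":1,"fingers":40}]'; python3 to.py
```

```text
clock: 6.75
tool_pos: [0.5444, 0.2007, 0.018]
orientation: [-180.0, -0.0, 3.0]
force: [0.1, -0.0, -1.7]
opening: 0.0494
t 6.75 pos [544.4 200.7  18. ] rpy [-1.7999e+02 -1.0000e-02  2.9700e+00] open 49.4 F [ 0.1 -0.  -1.7]
```

Now within a millimetre of the floor; release slowly and rise.

```bash
python3 -m inch '[{"ax":0,"ay":0,"az":0,"dx":0,"dy":0,"dz":0.5,"fingers":40},{"ax":0,"ay":0,"az":0,"dx":0,"dy":0,"dz":0.5,"fingers":54},{"ax":0,"ay":0,"az":0,"dx":0,"dy":0,"dz":0.5,"fingers":65},{"ax":0,"ay":0,"az":0,"dx":0,"dy":0,"dz":0.5,"fingers":87},{"ax":0,"ay":0,"az":0,"dx":0,"dy":0,"dz":-20,"fingers":87},{"ax":0,"ay":0,"az":0,"dx":0,"dy":0,"dz":-70,"fingers":87},{"ax":0,"ay":0,"az":0,"dx":0,"dy":0,"dz":-100,"fingers":87},{"ax":0,"ay":0,"az":0,"dx":0,"dy":0,"dz":-100,"fingers":87}]'; python3 to.py 452.8 -6.4 100 -8.2 452.8 -6.4 8 -8.2
```

```text
clock: 7.75
tool_pos: [0.5458, 0.2017, 0.1207]
orientation: [-179.8, -0.3, 3.0]
force: [-0.4, 0.4, -1.5]
opening: 0.0869
t 7.75 pos [545.8 201.7 120.7] rpy [-179.84   -0.26    2.99] open 86.9 F [-0.4  0.4 -1.5]
  -> (452.8, -6.4, 100.0, -8.2) dx dy dz [-103.8  203.    19.7] ax ay az [-0.19 -0.24 11.19]
  -> (452.8, -6.4, 8.0, -8.2) dx dy dz [-104.2  203.3  111.7] ax ay az [-0.19 -0.24 11.19]
```

```bash
python3 -m inch '[{"ax":0,"ay":0,"az":11.2,"dx":-28,"dy":55,"dz":10,"fingers":60},{"ax":0,"ay":0,"az":11.2,"dx":-56,"dy":110,"dz":10,"fingers":60},{"ax":0,"ay":0,"az":11.2,"dx":-80,"dy":160,"dz":10,"fingers":60},{"ax":0,"ay":0,"az":11.2,"dx":-102,"dy":202,"dz":15,"fingers":60},{"ax":0,"ay":0,"az":11.2,"dx":-102,"dy":202,"dz":15,"fingers":60},{"ax":0,"ay":0,"az":11.2,"dx":-102,"dy":202,"dz":50,"fingers":60},{"ax":0,"ay":0,"az":11.2,"dx":-102,"dy":202,"dz":85,"fingers":60},{"ax":0,"ay":0,"az":11.2,"dx":-102,"dy":202,"dz":85,"fingers":60}]'; python3 to.py 452.8 -6.4 8 -8.2
```

```text
clock: 8.75
tool_pos: [0.451, -0.0068, 0.0307]
orientation: [179.8, 0.3, -8.2]
force: [-0.2, -0.2, 0.8]
opening: 0.0601
t 8.75 pos [451.   -6.8  30.7] rpy [179.83   0.29  -8.23] open 60.1 F [-0.2 -0.2  0.8]
  -> (452.8, -6.4, 8.0, -8.2) dx dy dz [ 1.8 -0.7 22.7] ax ay az [ 0.17  0.29 -0.03]
```

```bash
python3 -m inch '[{"ax":0,"ay":0,"az":0,"dx":0,"dy":0,"dz":15,"fingers":60},{"ax":0,"ay":0,"az":0,"dx":0,"dy":0,"dz":23,"fingers":60},{"ax":0,"ay":0,"az":0,"dx":0,"dy":0,"dz":23,"fingers":60}]'
python3 - <<'E'
from h import *
A=[]
for n in("top","side"):
    s=cam(n); a=s["image"][:,:,::-1]; u=proj(s,[[.44,-.005,.03]])[0].astype(int)
    a=a[u[1]-40:u[1]+40,u[0]-50:u[0]+50]; A.append(cv2.resize(cv2.convertScaleAbs(a,alpha=1.5),None,fx=4,fy=4,interpolation=2))
cv2.imwrite("pics/p1.png",np.hstack(A))
E
python3 to.py 452.8 -6.4 8 -8.2
```

```text
clock: 9.12
tool_pos: [0.453, -0.0062, 0.0101]
orientation: [180.0, 0.0, -8.2]
force: [0.0, 0.6, 0.2]
opening: 0.0598
t 9.22 pos [453.4  -6.1  10.5] rpy [-1.7998e+02 -4.0000e-02 -8.2200e+00] open 59.4 F [-1.4  0.5  0.4]
  -> (452.8, -6.4, 8.0, -8.2) dx dy dz [-0.5  0.4  2.5] ax ay az [-0.02 -0.04 -0.02]
```

View pics/p1.png

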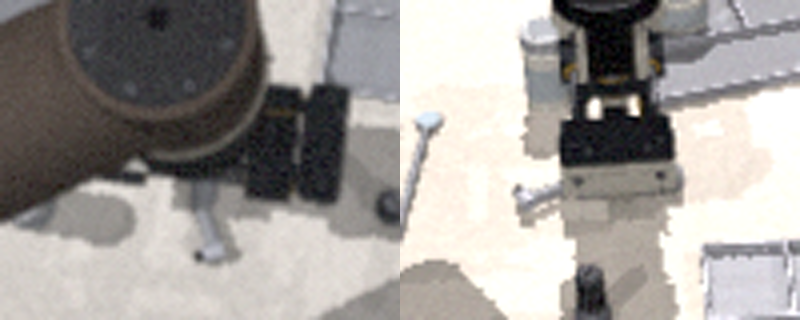

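The open jaws straddle the polisher body, with the head and neck sticking out at left in the side view. I'll lower 2.5 mm, close and lift.

```bash
python3 -m inch '[{"ax":0,"ay":0,"az":0,"dx":0,"dy":0,"dz":2.5,"fingers":60},{"ax":0,"ay":0,"az":0,"dx":0,"dy":0,"dz":2.5,"fingers":12},{"ax":0,"ay":0,"az":0,"dx":0,"dy":0,"dz":2.5,"fingers":12},{"ax":0,"ay":0,"az":0,"dx":0,"dy":0,"dz":2.5,"fingers":12},{"ax":0,"ay":0,"az":0,"dx":0,"dy":0,"dz":2.5,"fingers":12},{"ax":0,"ay":0,"az":0,"dx":0,"dy":0,"dz":2.5,"fingers":12}]'; python3 to.py 452.8 -6.4 8 -8.2
```

```text
clock: 9.98
tool_pos: [0.4529, -0.0063, 0.0074]
orientation: [180.0, 0.0, -8.2]
force: [-0.5, -0.4, -0.7]
opening: 0.0194
t 9.97 pos [452.9  -6.3   7.4] rpy [180.     0.    -8.23] open 19.4 F [-0.5 -0.4 -0.7]
  -> (452.8, -6.4, 8.0, -8.2) dx dy dz [-0.1  0.1 -0.6] ax ay az [ 0.    0.   -0.03]
```

```bash
python3 -m inch '[{"ax":0,"ay":0,"az":0,"dx":0,"dy":0,"dz":-10,"fingers":12},{"ax":0,"ay":0,"az":0,"dx":0,"dy":0,"dz":-40,"fingers":12},{"ax":0,"ay":0,"az":0,"dx":0,"dy":0,"dz":-60,"fingers":12},{"ax":0,"ay":0,"az":0,"dx":0,"dy":0,"dz":-60,"fingers":12}]'; python3 to.py 603.4 130.9 70 3
python3 - <<'E'
from h import *
A=[]
for n in("top","side"):
    s=cam(n); a=s["image"][:,:,::-1]; u=proj(s,[[.44,-.005,.06]])[0].astype(int)
    a=a[u[1]-40:u[1]+40,u[0]-50:u[0]+50]; A.append(cv2.resize(cv2.convertScaleAbs(a,alpha=1.5),None,fx=4,fy=4,interpolation=2))
cv2.imwrite("pics/p2.png",np.hstack(A))
E
```

```text
clock: 10.48
tool_pos: [0.454, -0.0059, 0.0693]
orientation: [-179.9, -0.2, -8.2]
force: [-0.2, -0.2, -0.7]
opening: 0.0194
t 10.47 pos [454.   -5.9  69.3] rpy [-179.89   -0.19   -8.22] open 19.4 F [-0.2 -0.2 -0.7]
  -> (603.4, 130.9, 70.0, 3.0) dx dy dz [ 128.3 -156.7   -0. ] ax ay az [ -0.09  -0.2  -11.22]
```

View pics/p2.png

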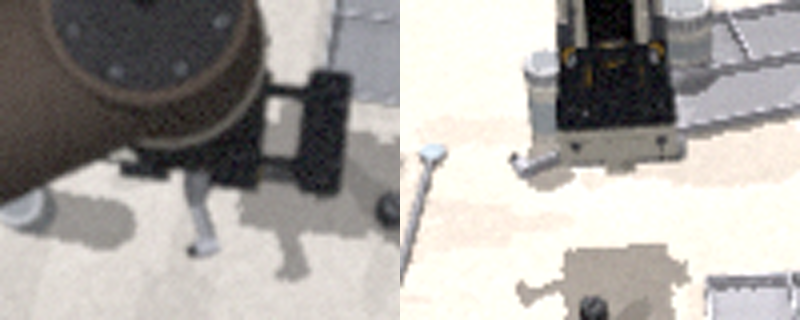

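```bash
python3 -m inch '[{"ax":0,"ay":0,"az":-3,"dx":30,"dy":-37,"dz":0,"fingers":12},{"ax":0,"ay":0,"az":-6,"dx":64,"dy":-78,"dz":0,"fingers":12},{"ax":0,"ay":0,"az":-9,"dx":98,"dy":-120,"dz":0,"fingers":12},{"ax":0,"ay":0,"az":-11.2,"dx":129,"dy":-157,"dz":0,"fingers":12},{"ax":0,"ay":0,"az":-11.2,"dx":129,"dy":-157,"dz":0,"fingers":12},{"ax":0,"ay":0,"az":-11.2,"dx":129,"dy":-157,"dz":25,"fingers":12},{"ax":0,"ay":0,"az":-11.2,"dx":129,"dy":-157,"dz":40,"fingers":12},{"ax":0,"ay":0,"az":-11.2,"dx":129,"dy":-157,"dz":40,"fingers":12}]'; python3 to.py 603.4 130.9 10 3;  python3 - <<'E'
from h import *
A=[]
for n in("top","side"):
    s=cam(n); a=s["image"][:,:,::-1]; u=proj(s,[[.58,.15,.01]])[0].astype(int)
    a=a[u[1]-50:u[1]+50,u[0]-50:u[0]+50]; A.append(cv2.resize(cv2.convertScaleAbs(a,alpha=1.5),None,fx=4,fy=4,interpolation=2))
cv2.imwrite("pics/p3.png",np.hstack(A))
E
```

```text
clock: 11.58
tool_pos: [0.6016, 0.1297, 0.0256]
orientation: [179.9, 0.2, 2.9]
force: [-0.6, -0.1, -1.4]
opening: 0.0197
t 11.57 pos [601.6 129.7  25.6] rpy [179.91   0.2    2.94] open 19.7 F [-0.6 -0.1 -1.4]
  -> (603.4, 130.9, 10.0, 3.0) dx dy dz [ 1.9 -1.2 15.6] ax ay az [ 0.09  0.2  -0.06]
```

View pics/p3.png

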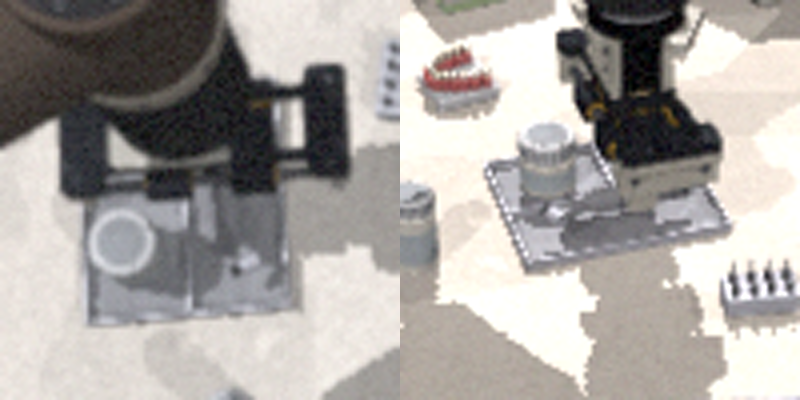

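The squat jar stands in the larger cell and the polisher hangs over the long compartment, so I'll lower it.

```bash
python3 -m inch '[{"ax":0,"ay":0,"az":0,"dx":0.5,"dy":0,"dz":8,"fingers":12},{"ax":0,"ay":0,"az":0,"dx":0.5,"dy":0,"dz":14,"fingers":12},{"ax":0,"ay":0,"az":0,"dx":0.5,"dy":0,"dz":16,"fingers":12},{"ax":0,"ay":0,"az":0,"dx":0.5,"dy":0,"dz":16,"fingers":12}]'; python3 to.py 603.4 130.9 9.5 3
```

```text
clock: 12.18
tool_pos: [0.6035, 0.1306, 0.0112]
orientation: [180.0, 0.0, 3.0]
force: [0.7, -0.0, -0.7]
opening: 0.0195
t 12.18 pos [603.5 130.6  11.2] rpy [1.7999e+02 1.0000e-02 2.9700e+00] open 19.5 F [ 0.7 -0.  -0.7]
  -> (603.4, 130.9, 9.5, 3.0) dx dy dz [-0.  -0.3  1.7] ax ay az [ 0.01  0.01 -0.03]
```

```bash
python3 -m inch '[{"ax":0,"ay":0,"az":0,"dx":0,"dy":0,"dz":1,"fingers":12},{"ax":0,"ay":0,"az":0,"dx":0,"dy":0,"dz":1.5,"fingers":12},{"ax":0,"ay":0,"az":0,"dx":0,"dy":0,"dz":1.5,"fingers":24},{"ax":0,"ay":0,"az":0,"dx":0,"dy":0,"dz":1.5,"fingers":24},{"ax":0,"ay":0,"az":0,"dx":0,"dy":0,"dz":-15,"fingers":26},{"ax":0,"ay":0,"az":0,"dx":0,"dy":0,"dz":-50,"fingers":60},{"ax":0,"ay":0,"az":0,"dx":0,"dy":0,"dz":-90,"fingers":70},{"ax":0,"ay":0,"az":0,"dx":0,"dy":0,"dz":-90,"fingers":70}]'; python3 to.py 409 -136.5 90 0 409 -136.5 15 0
```

```text
clock: 13.18
tool_pos: [0.6061, 0.1317, 0.1065]
orientation: [-179.8, -0.4, 3.0]
force: [-0.5, 0.8, 0.2]
opening: 0.0503
t 13.18 pos [606.1 131.7 106.5] rpy [-179.84   -0.43    3.01] open 50.3 F [-0.5  0.8  0.2]
  -> (409.0, -136.5, 90.0, 0.0) dx dy dz [-211.   257.5   14.2] ax ay az [-0.17 -0.42  3.01]
  -> (409.0, -136.5, 15.0, 0.0) dx dy dz [-211.6  257.7   89.2] ax ay az [-0.17 -0.42  3.01]
```

```bash
python3 -m inch '[{"ax":0,"ay":0,"az":3,"dx":-35,"dy":43,"dz":0,"fingers":50},{"ax":0,"ay":0,"az":3,"dx":-73,"dy":90,"dz":0,"fingers":50},{"ax":0,"ay":0,"az":3,"dx":-111,"dy":137,"dz":0,"fingers":50},{"ax":0,"ay":0,"az":3,"dx":-149,"dy":184,"dz":0,"fingers":50},{"ax":0,"ay":0,"az":3,"dx":-187,"dy":230,"dz":0,"fingers":50},{"ax":0,"ay":0,"az":3,"dx":-208.2,"dy":256.5,"dz":10,"fingers":50},{"ax":0,"ay":0,"az":3,"dx":-208.2,"dy":256.5,"dz":30,"fingers":50},{"ax":0,"ay":0,"az":3,"dx":-208.2,"dy":256.5,"dz":30,"fingers":50}]'; python3 to.py 409 -136.5 15 0;python3 - <<'E'
from ov import *
ss={n:cam(n) for n in("top","side")}
G=dict(wrench_center=(.409,-.1365,0),dish_center=(.403,-.2325,0),long_tray=(.6022,-.1438,170),polisher_center=(.5864,.130,183),squat_jar_center=(.5443,.2009,0))
overlay(ss,G,"ov1",dict(top=(145,285,185,425,3.3),side=(110,310,220,420,3)),z0=dict(polisher_center=.002,squat_jar_center=.002))
E
```

```text
clock: 14.18
tool_pos: [0.4078, -0.1367, 0.071]
orientation: [180.0, 0.1, -0.1]
force: [0.7, 0.2, 0.7]
opening: 0.0502
t 14.18 pos [ 407.8 -136.7   71. ] rpy [ 1.7999e+02  1.0000e-01 -9.0000e-02] open 50.2 F [0.7 0.2 0.7]
  -> (409.0, -136.5, 15.0, 0.0) dx dy dz [ 1.3 -0.3 56. ] ax ay az [ 0.01  0.1  -0.09]
```

View pics/ov1_top.png

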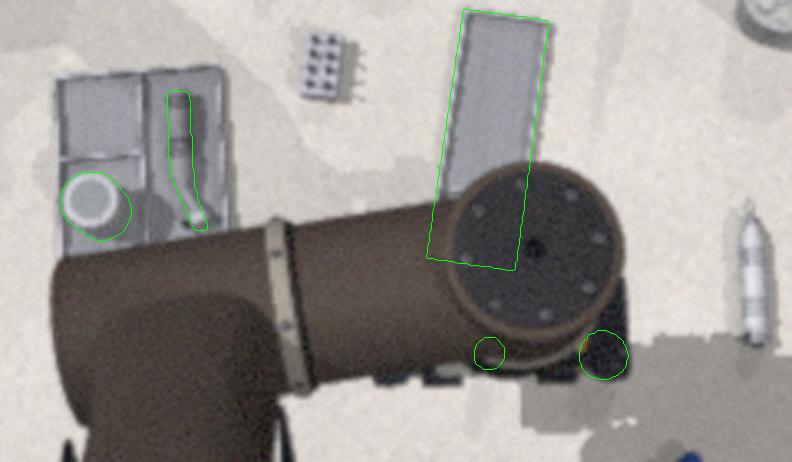

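View pics/ov1_side.png

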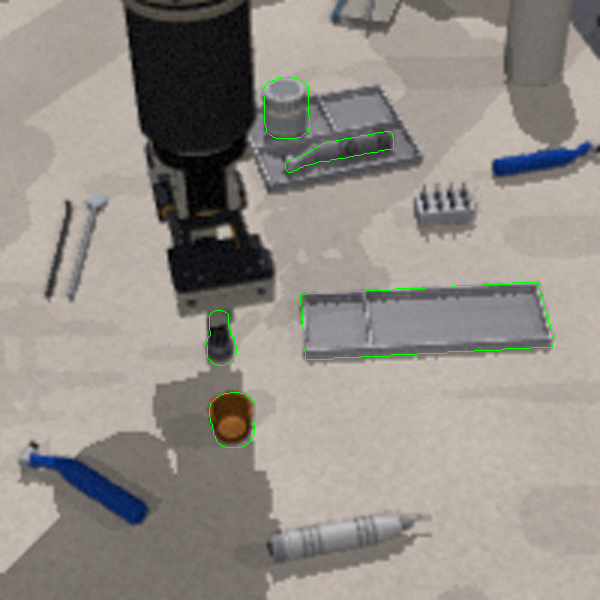

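The jar and polisher sit where planned (outlines match), and the wrench outline fits. I'll descend on the wrench.

```bash
python3 -m inch '[{"ax":0,"ay":0,"az":0,"dx":0,"dy":0,"dz":30,"fingers":50},{"ax":0,"ay":0,"az":0,"dx":0,"dy":0,"dz":50,"fingers":50},{"ax":0,"ay":0,"az":0,"dx":0,"dy":0,"dz":56,"fingers":50},{"ax":0,"ay":0,"az":0,"dx":0,"dy":0,"dz":56,"fingers":50}]'; python3 to.py
```

```text
clock: 14.78
tool_pos: [0.4094, -0.1361, 0.0157]
orientation: [180.0, -0.0, 0.0]
force: [-0.6, -0.1, -0.4]
opening: 0.0502
t 14.78 pos [ 409.4 -136.1   15.7] rpy [ 1.7999e+02 -0.0000e+00  1.0000e-02] open 50.2 F [-0.6 -0.1 -0.4]
```

```bash
python3 -m inch '[{"ax":0,"ay":0,"az":0,"dx":0,"dy":0,"dz":0,"fingers":30},{"ax":0,"ay":0,"az":0,"dx":0,"dy":0,"dz":0,"fingers":12},{"ax":0,"ay":0,"az":0,"dx":0,"dy":0,"dz":0,"fingers":12},{"ax":0,"ay":0,"az":0,"dx":0,"dy":0,"dz":0,"fingers":12},{"ax":0,"ay":0,"az":0,"dx":0,"dy":0,"dz":0,"fingers":12}]'; python3 to.py
```

```text
clock: 15.4
tool_pos: [0.4091, -0.1363, 0.0156]
orientation: [180.0, -0.0, -0.0]
force: [-1.8, -0.1, 4.2]
opening: 0.017
t 15.4 pos [ 409.1 -136.3   15.6] rpy [ 1.8e+02 -2.0e-02 -2.0e-02] open 17.0 F [-1.8 -0.1  4.2]
```

```bash
python3 -m inch '[{"ax":0,"ay":0,"az":0,"dx":0,"dy":0,"dz":-10,"fingers":10},{"ax":0,"ay":0,"az":0,"dx":0,"dy":0,"dz":-40,"fingers":10},{"ax":0,"ay":0,"az":3,"dx":30,"dy":-2,"dz":-50,"fingers":10},{"ax":0,"ay":0,"az":7,"dx":75,"dy":-5,"dz":-50,"fingers":10},{"ax":0,"ay":0,"az":9.8,"dx":110.8,"dy":-6.7,"dz":-50,"fingers":10},{"ax":0,"ay":0,"az":9.8,"dx":110.8,"dy":-6.7,"dz":-50,"fingers":10},{"ax":0,"ay":0,"az":9.8,"dx":110.8,"dy":-6.7,"dz":-30,"fingers":10},{"ax":0,"ay":0,"az":9.8,"dx":110.8,"dy":-6.7,"dz":-20,"fingers":10}]'; python3 to.py 519.9 -129.6 18 -9.8
python3 - <<'E'
from h import *
A=[]
for n in("top","side"):
    s=cam(n); a=s["image"][:,:,::-1]; u=proj(s,[[.52,-.13,.03]])[0].astype(int)
    a=a[u[1]-50:u[1]+50,u[0]-50:u[0]+50]; A.append(cv2.resize(cv2.convertScaleAbs(a,alpha=1.2),None,fx=4,fy=4,interpolation=2))
cv2.imwrite("pics/w3.png",np.hstack(A))
E
```

```text
clock: 16.4
tool_pos: [0.5184, -0.1298, 0.0348]
orientation: [180.0, 0.1, -9.8]
force: [-0.3, 0.5, -0.0]
opening: 0.0173
t 16.4 pos [ 518.4 -129.8   34.8] rpy [ 1.7999e+02  9.0000e-02 -9.8300e+00] open 17.3 F [-0.3  0.5 -0. ]
  -> (519.9, -129.6, 18.0, -9.8) dx dy dz [ 1.5 -0.4 16.8] ax ay az [ 0.01  0.09 -0.03]
```

View pics/w3.png

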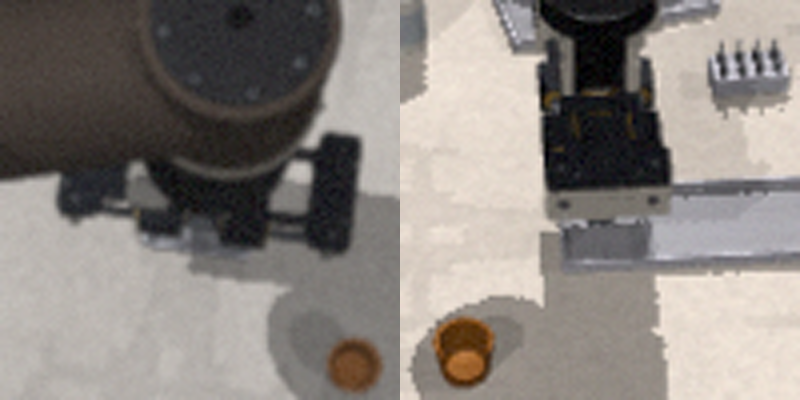

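```bash
python3 -m inch '[{"ax":0,"ay":0,"az":0,"dx":0,"dy":0,"dz":8,"fingers":10},{"ax":0,"ay":0,"az":0,"dx":0,"dy":0,"dz":14,"fingers":10},{"ax":0,"ay":0,"az":0,"dx":0,"dy":0,"dz":16.5,"fingers":10},{"ax":0,"ay":0,"az":0,"dx":0,"dy":0,"dz":16.5,"fingers":10},{"ax":0,"ay":0,"az":0,"dx":0,"dy":0,"dz":16.5,"fingers":10}]'; python3 to.py 519.9 -129.6 17.6 -9.8
```

```text
clock: 17.12
tool_pos: [0.5198, -0.1297, 0.019]
orientation: [-180.0, -0.0, -9.8]
force: [0.5, -0.5, -0.5]
opening: 0.0175
t 17.12 pos [ 519.8 -129.7   19. ] rpy [-1.80e+02 -2.00e-02 -9.82e+00] open 17.5 F [ 0.5 -0.5 -0.5]
  -> (519.9, -129.6, 17.6, -9.8) dx dy dz [ 0.  -0.1  1.4] ax ay az [-0.   -0.02 -0.02]
```

```bash
python3 -m inch '[{"ax":0,"ay":0,"az":0,"dx":0,"dy":0,"dz":1,"fingers":10},{"ax":0,"ay":0,"az":0,"dx":0,"dy":0,"dz":1.3,"fingers":10},{"ax":0,"ay":0,"az":0,"dx":0,"dy":0,"dz":1.3,"fingers":22},{"ax":0,"ay":0,"az":0,"dx":0,"dy":0,"dz":1,"fingers":40},{"ax":0,"ay":0,"az":0,"dx":0,"dy":0,"dz":-10,"fingers":50},{"ax":0,"ay":0,"az":0,"dx":0,"dy":0,"dz":-40,"fingers":80},{"ax":0,"ay":0,"az":0,"dx":0,"dy":0,"dz":-80,"fingers":80},{"ax":0,"ay":0,"az":0,"dx":0,"dy":0,"dz":-80,"fingers":80}]'; python3 to.py 403 -232.5 60 0
```

```text
clock: 18.12
tool_pos: [0.5222, -0.1297, 0.1029]
orientation: [-179.9, -0.4, -9.8]
force: [0.7, 0.6, -1.6]
opening: 0.0666
t 18.12 pos [ 522.2 -129.7  102.9] rpy [-179.93   -0.39   -9.79] open 66.6 F [ 0.7  0.6 -1.6]
  -> (403.0, -232.5, 60.0, 0.0) dx dy dz [-100.2  121.7   42. ] ax ay az [-0.04 -0.4  -9.79]
```

```bash
python3 -m inch '[{"ax":0,"ay":0,"az":-9.8,"dx":-32,"dy":40,"dz":0,"fingers":80},{"ax":0,"ay":0,"az":-9.8,"dx":-68,"dy":85,"dz":0,"fingers":80},{"ax":0,"ay":0,"az":-9.8,"dx":-97.6,"dy":121.2,"dz":0,"fingers":80},{"ax":0,"ay":0,"az":-9.8,"dx":-97.6,"dy":121.2,"dz":0,"fingers":80},{"ax":0,"ay":0,"az":-9.8,"dx":-97.6,"dy":121.2,"dz":30,"fingers":80},{"ax":0,"ay":0,"az":-9.8,"dx":-97.6,"dy":121.2,"dz":45,"fingers":80},{"ax":0,"ay":0,"az":-9.8,"dx":-97.6,"dy":121.2,"dz":45,"fingers":80}]'; python3 to.py 403 -232.5 10 0;python3 - <<'E'
from ov import *
ss={n:cam(n) for n in("top","side")}
G=dict(wrench_center=(.5199,-.1296,0),dish_center=(.403,-.2325,0),scaler_center=(.4755,-.368,-1))
overlay(ss,G,"ov2",dict(top=(145,285,285,445,4),side=(160,310,220,420,3.5)),z0=dict(wrench_center=.002))
E
```

```text
clock: 19.0
tool_pos: [0.4025, -0.2321, 0.053]
orientation: [-180.0, 0.1, -0.0]
force: [-0.7, 1.1, 0.4]
opening: 0.0802
t 19.0 pos [ 402.5 -232.1   53. ] rpy [-1.7998e+02  1.3000e-01 -2.0000e-02] open 80.2 F [-0.7  1.1  0.4]
  -> (403.0, -232.5, 10.0, 0.0) dx dy dz [ 0.6  0.4 43. ] ax ay az [-0.02  0.13 -0.02]
```

View pics/ov2_top.png

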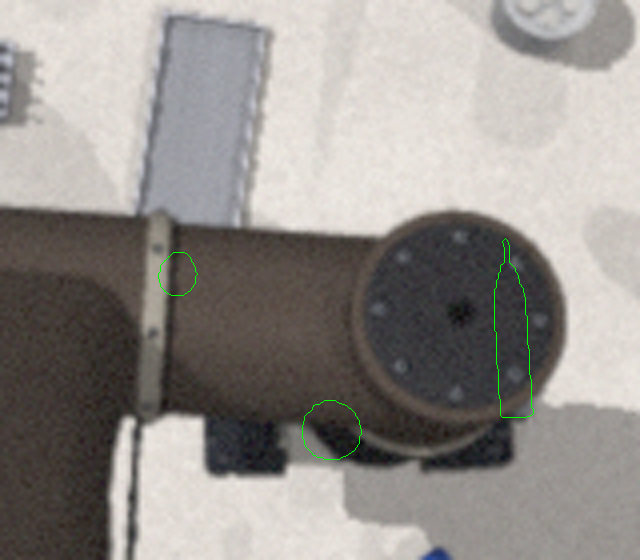

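View pics/ov2_side.png

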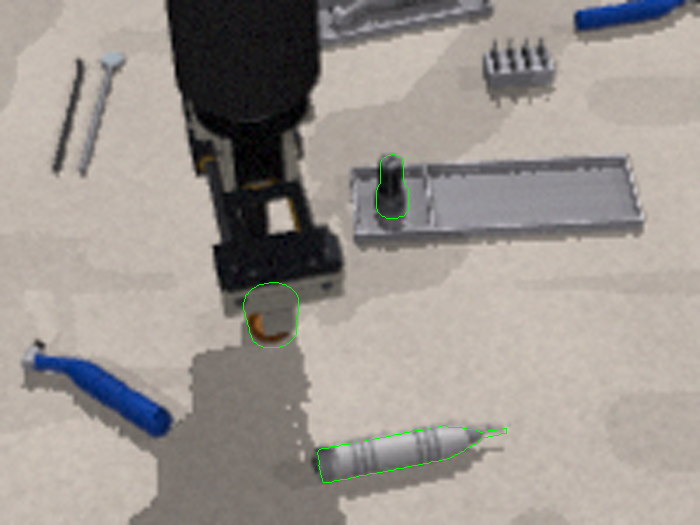

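The wrench stands upright in its end compartment and matches its outline. I'll descend on the dish.

```bash
python3 -m inch '[{"ax":0,"ay":0,"az":0,"dx":0,"dy":0,"dz":25,"fingers":80},{"ax":0,"ay":0,"az":0,"dx":0,"dy":0,"dz":38,"fingers":80},{"ax":0,"ay":0,"az":0,"dx":0,"dy":0,"dz":43,"fingers":80},{"ax":0,"ay":0,"az":0,"dx":0,"dy":0,"dz":43,"fingers":50},{"ax":0,"ay":0,"az":0,"dx":0,"dy":0,"dz":43,"fingers":30},{"ax":0,"ay":0,"az":0,"dx":0,"dy":0,"dz":43,"fingers":30},{"ax":0,"ay":0,"az":0,"dx":0,"dy":0,"dz":43,"fingers":30},{"ax":0,"ay":0,"az":0,"dx":0,"dy":0,"dz":43,"fingers":30}]'; python3 to.py 403 -232.5 10 0
```

```text
clock: 20.1
tool_pos: [0.403, -0.2325, 0.0111]
orientation: [180.0, -0.0, -0.0]
force: [-0.9, 0.1, 2.2]
opening: 0.038
t 20.1 pos [ 403.  -232.5   11.1] rpy [ 1.7999e+02 -2.0000e-02 -3.0000e-02] open 38.0 F [-0.9  0.1  2.2]
  -> (403.0, -232.5, 10.0, 0.0) dx dy dz [0.  0.  1.1] ax ay az [ 0.01 -0.02 -0.03]
```

```bash
python3 -m inch '[{"ax":0,"ay":0,"az":0,"dx":0,"dy":0,"dz":-5,"fingers":30},{"ax":0,"ay":0,"az":0,"dx":0,"dy":0,"dz":-12,"fingers":30},{"ax":0,"ay":0,"az":0,"dx":0,"dy":0,"dz":-12,"fingers":30},{"ax":0,"ay":0,"az":0,"dx":0,"dy":0,"dz":-12,"fingers":30}]'; python3 to.py 630.7 205.4 85 3
python3 - <<'E'
from h import *
A=[]
for n in("side",):
    s=cam(n); a=s["image"][:,:,::-1]; u=proj(s,[[.403,-.23,.03]])[0].astype(int)
    a=a[u[1]-40:u[1]+40,u[0]-40:u[0]+40]; A.append(cv2.resize(cv2.convertScaleAbs(a,alpha=1.2),None,fx=6,fy=6,interpolation=2))
cv2.imwrite("pics/d1.png",np.hstack(A))
E
```

```text
clock: 20.6
tool_pos: [0.4029, -0.2324, 0.023]
orientation: [180.0, -0.0, -0.0]
force: [0.4, -0.6, -1.0]
opening: 0.0381
t 20.6 pos [ 402.9 -232.4   23. ] rpy [ 1.8e+02 -2.0e-02 -3.0e-02] open 38.1 F [ 0.4 -0.6 -1. ]
  -> (630.7, 205.4, 85.0, 3.0) dx dy dz [ 227.6 -438.   -61.9] ax ay az [ 0.   -0.02 -3.03]
```

View pics/d1.png

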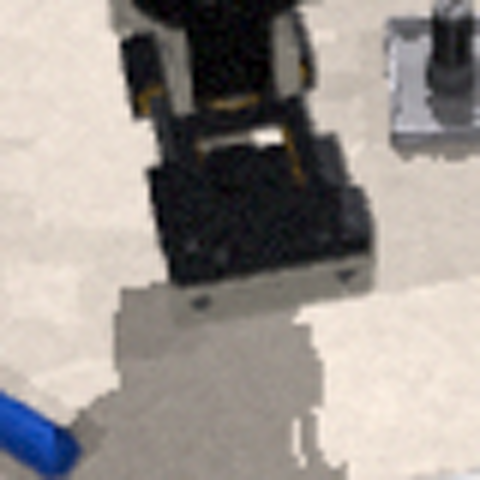

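```bash
python3 -m inch '[{"ax":0,"ay":0,"az":0,"dx":0,"dy":0,"dz":-25,"fingers":30},{"ax":0,"ay":0,"az":0,"dx":0,"dy":0,"dz":-68,"fingers":30},{"ax":0,"ay":0,"az":0,"dx":15,"dy":-30,"dz":-80,"fingers":30},{"ax":0,"ay":0,"az":0,"dx":38,"dy":-75,"dz":-80,"fingers":30},{"ax":0,"ay":0,"az":0,"dx":62,"dy":-120,"dz":-80,"fingers":30},{"ax":0,"ay":0,"az":0,"dx":86,"dy":-165,"dz":-80,"fingers":30},{"ax":0,"ay":0,"az":0,"dx":110,"dy":-210,"dz":-80,"fingers":30},{"ax":0,"ay":0,"az":0,"dx":130,"dy":-250,"dz":-80,"fingers":30}]'; python3 -m inch '[{"ax":0,"ay":0,"az":-1,"dx":20,"dy":-40,"dz":0,"fingers":30},{"ax":0,"ay":0,"az":-2,"dx":42,"dy":-80,"dz":0,"fingers":30},{"ax":0,"ay":0,"az":-3,"dx":64,"dy":-122,"dz":0,"fingers":30},{"ax":0,"ay":0,"az":-3,"dx":84,"dy":-162,"dz":0,"fingers":30},{"ax":0,"ay":0,"az":-3,"dx":97.8,"dy":-187.8,"dz":0,"fingers":30},{"ax":0,"ay":0,"az":-3,"dx":97.8,"dy":-187.8,"dz":0,"fingers":30},{"ax":0,"ay":0,"az":-3,"dx":97.8,"dy":-187.8,"dz":30,"fingers":30},{"ax":0,"ay":0,"az":-3,"dx":97.8,"dy":-187.8,"dz":60,"fingers":30}]'; python3 to.py 630.7 205.4 13 3
```

```text
clock: 21.65
tool_pos: [0.5335, 0.0192, 0.1026]
orientation: [180.0, 0.0, -0.0]
force: [0.8, -0.3, -0.3]
opening: 0.0374
clock: 22.65
tool_pos: [0.6305, 0.2047, 0.0422]
orientation: [-180.0, -0.0, 2.9]
force: [-0.0, -0.2, -0.4]
opening: 0.038
t 22.65 pos [630.5 204.7  42.2] rpy [-179.99   -0.      2.95] open 38.0 F [-0.  -0.2 -0.4]
  -> (630.7, 205.4, 13.0, 3.0) dx dy dz [ 0.3 -0.7 29.2] ax ay az [-0.01 -0.   -0.05]
```

```bash
python3 -m inch '[{"ax":0,"ay":0,"az":0,"dx":0,"dy":0,"dz":15,"fingers":30},{"ax":0,"ay":0,"az":0,"dx":0,"dy":0,"dz":25,"fingers":30},{"ax":0,"ay":0,"az":0,"dx":0,"dy":0,"dz":28,"fingers":30},{"ax":0,"ay":0,"az":0,"dx":0,"dy":0,"dz":28,"fingers":30}]'; python3 to.py 630.7 205.4 13 3;python3 - <<'E'
from h import *
A=[]
for n in("top","side",):
    s=cam(n); a=s["image"][:,:,::-1]; u=proj(s,[[.6,.2,.02]])[0].astype(int)
    a=a[u[1]-45:u[1]+45,u[0]-50:u[0]+50]; A.append(cv2.resize(cv2.convertScaleAbs(a,alpha=1.2),None,fx=4,fy=4,interpolation=2))
cv2.imwrite("pics/d2.png",np.hstack(A))
E
```

```text
clock: 23.15
tool_pos: [0.6312, 0.2054, 0.0154]
orientation: [-180.0, -0.0, 3.0]
force: [0.4, 0.0, 0.4]
opening: 0.0381
t 23.15 pos [631.2 205.4  15.4] rpy [-1.7998e+02 -4.0000e-02  2.9800e+00] open 38.1 F [0.4 0.  0.4]
  -> (630.7, 205.4, 13.0, 3.0) dx dy dz [-0.5 -0.   2.4] ax ay az [-0.02 -0.04 -0.02]
```

View pics/d2.png

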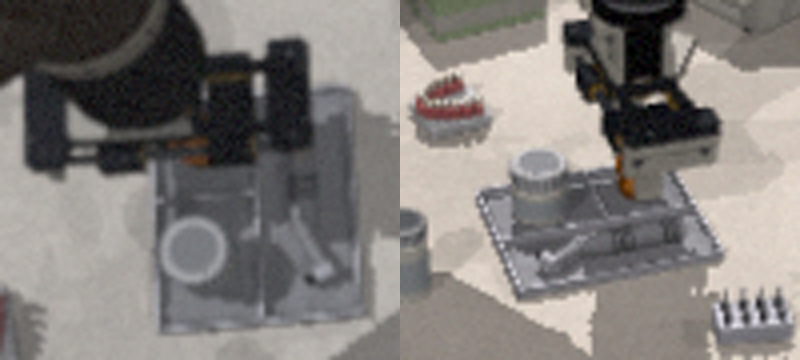

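```bash
python3 -m inch '[{"ax":0,"ay":0,"az":0,"dx":0,"dy":0,"dz":1,"fingers":30},{"ax":0,"ay":0,"az":0,"dx":0,"dy":0,"dz":2,"fingers":30},{"ax":0,"ay":0,"az":0,"dx":0,"dy":0,"dz":2.2,"fingers":30},{"ax":0,"ay":0,"az":0,"dx":0,"dy":0,"dz":2.2,"fingers":30}]'; python3 to.py
```

```text
clock: 23.75
tool_pos: [0.631, 0.2054, 0.0131]
orientation: [-180.0, -0.0, 3.0]
force: [-1.4, 0.3, 4.5]
opening: 0.0377
t 23.75 pos [631.  205.4  13.1] rpy [-1.7999e+02 -3.0000e-02  2.9800e+00] open 37.7 F [-1.4  0.3  4.5]
```

Contact shows (+4.5 N), so I'll release.

```bash
python3 -m inch '[{"ax":0,"ay":0,"az":0,"dx":0,"dy":0,"dz":0,"fingers":42},{"ax":0,"ay":0,"az":0,"dx":0,"dy":0,"dz":0,"fingers":52},{"ax":0,"ay":0,"az":0,"dx":0,"dy":0,"dz":0,"fingers":52},{"ax":0,"ay":0,"az":0,"dx":0,"dy":0,"dz":-20,"fingers":52},{"ax":0,"ay":0,"az":0,"dx":0,"dy":0,"dz":-60,"fingers":60},{"ax":0,"ay":0,"az":0,"dx":0,"dy":0,"dz":-90,"fingers":60},{"ax":0,"ay":0,"az":0,"dx":0,"dy":0,"dz":-90,"fingers":60}]'; python3 to.py 455.5 -367.5 100 -1
```

```text
clock: 24.62
tool_pos: [0.6325, 0.2061, 0.1056]
orientation: [-179.9, -0.3, 3.0]
force: [0.3, -0.7, -0.7]
opening: 0.0603
t 24.62 pos [632.5 206.1 105.6] rpy [-179.87   -0.26    2.99] open 60.3 F [ 0.3 -0.7 -0.7]
  -> (455.5, -367.5, 100.0, -1.0) dx dy dz [-206.7  563.6    3.4] ax ay az [-0.14 -0.26  3.99]
```

```bash
python3 -m inch '[{"ax":0,"ay":0,"az":4.5,"dx":-20,"dy":55,"dz":0,"fingers":60},{"ax":0,"ay":0,"az":4.5,"dx":-41,"dy":112,"dz":0,"fingers":60},{"ax":0,"ay":0,"az":4.5,"dx":-62,"dy":169,"dz":0,"fingers":60},{"ax":0,"ay":0,"az":4.5,"dx":-83,"dy":226,"dz":0,"fingers":60},{"ax":0,"ay":0,"az":4.5,"dx":-103,"dy":282,"dz":0,"fingers":60},{"ax":0,"ay":0,"az":4.5,"dx":-124,"dy":339,"dz":0,"fingers":60},{"ax":0,"ay":0,"az":4.5,"dx":-145,"dy":396,"dz":0,"fingers":60},{"ax":0,"ay":0,"az":4.5,"dx":-166,"dy":453,"dz":0,"fingers":60}]'; python3 to.py 455 -367.5 60 -1.5
```

```text
clock: 25.62
tool_pos: [0.4874, -0.2573, 0.102]
orientation: [-180.0, 0.0, -1.5]
force: [0.7, -0.3, -0.2]
opening: 0.0601
t 25.62 pos [ 487.4 -257.3  102. ] rpy [-1.7999e+02  5.0000e-02 -1.5200e+00] open 60.1 F [ 0.7 -0.3 -0.2]
  -> (455.0, -367.5, 60.0, -1.5) dx dy dz [-29.4 111.   42. ] ax ay az [-0.01  0.05 -0.02]
```

```bash
python3 -m inch '[{"ax":0,"ay":0,"az":0,"dx":-15,"dy":55,"dz":0,"fingers":60},{"ax":0,"ay":0,"az":0,"dx":-31,"dy":112.7,"dz":0,"fingers":60},{"ax":0,"ay":0,"az":0,"dx":-31,"dy":112.7,"dz":0,"fingers":60},{"ax":0,"ay":0,"az":0,"dx":-31,"dy":112.7,"dz":30,"fingers":60},{"ax":0,"ay":0,"az":0,"dx":-31,"dy":112.7,"dz":60,"fingers":60},{"ax":0,"ay":0,"az":0,"dx":-31,"dy":112.7,"dz":60,"fingers":60}]'; python3 to.py 455 -367.5 8.5 -1.5
python3 - <<'E'
from ov import *
ss={n:cam(n) for n in("top","side")}
G=dict(scaler_center=(.475,-.368,-1.5),dish_center=(.6307,.2054,0),can_center=None,squat_jar_center=(.5443,.2009,0),polisher_center=(.5864,.130,183)); G.pop("can_center")
overlay(ss,G,"ov3",dict(top=(145,285,185,425,3.3),side=(110,310,220,420,3)),z0=dict(dish_center=.002,polisher_center=.002,squat_jar_center=.002))
E
```

```text
clock: 26.38
tool_pos: [0.4527, -0.3661, 0.0401]
orientation: [-179.9, 0.3, -1.5]
force: [-0.0, -0.3, 0.5]
opening: 0.06
t 26.38 pos [ 452.7 -366.1   40.1] rpy [-179.87    0.3    -1.53] open 60.0 F [-0.  -0.3  0.5]
  -> (455.0, -367.5, 8.5, -1.5) dx dy dz [ 2.5  1.4 31.6] ax ay az [-0.13  0.3  -0.03]
```

View pics/ov3_top.png

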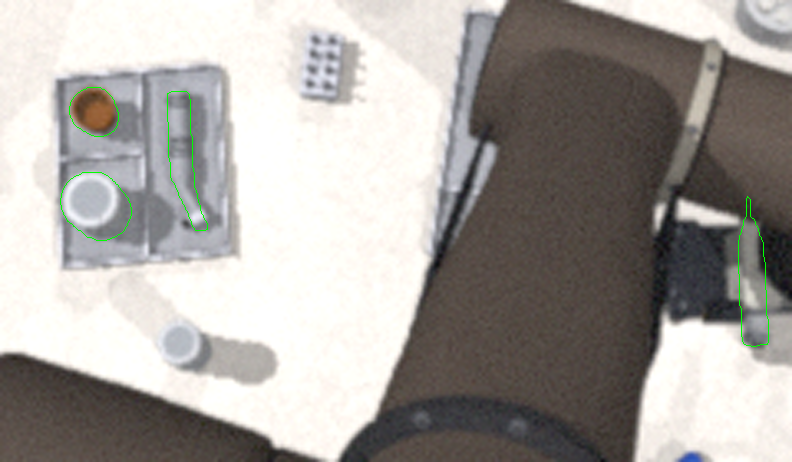

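View pics/ov3_side.png

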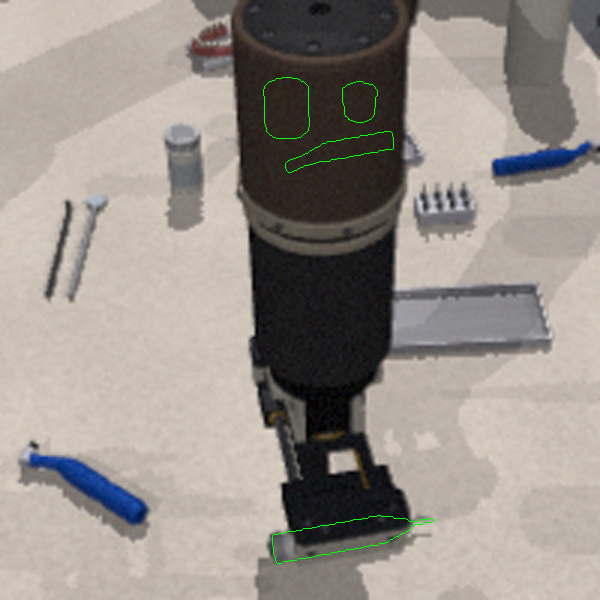

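The dish, jar and polisher are all in place, and the jaws sit over the scaler body. I'll descend and grip.

```bash
python3 -m inch '[{"ax":0,"ay":0,"az":0,"dx":0,"dy":0,"dz":18,"fingers":60},{"ax":0,"ay":0,"az":0,"dx":0,"dy":0,"dz":28,"fingers":60},{"ax":0,"ay":0,"az":0,"dx":0,"dy":0,"dz":33,"fingers":60},{"ax":0,"ay":0,"az":0,"dx":0,"dy":0,"dz":33,"fingers":60}]'; python3 to.py 455 -367.5 8.5 -1.5
```

```text
clock: 26.98
tool_pos: [0.4547, -0.3676, 0.0099]
orientation: [180.0, -0.0, -1.5]
force: [-0.7, 0.3, -0.2]
opening: 0.06
t 26.98 pos [ 454.7 -367.6    9.9] rpy [179.99  -0.    -1.52] open 60.0 F [-0.7  0.3 -0.2]
  -> (455.0, -367.5, 8.5, -1.5) dx dy dz [ 0.3 -0.1  1.4] ax ay az [ 0.01 -0.   -0.02]
```

```bash
python3 -m inch '[{"ax":0,"ay":0,"az":0,"dx":0,"dy":0,"dz":1.5,"fingers":40},{"ax":0,"ay":0,"az":0,"dx":0,"dy":0,"dz":1.5,"fingers":14},{"ax":0,"ay":0,"az":0,"dx":0,"dy":0,"dz":1.5,"fingers":14},{"ax":0,"ay":0,"az":0,"dx":0,"dy":0,"dz":1.5,"fingers":14},{"ax":0,"ay":0,"az":0,"dx":0,"dy":0,"dz":1.5,"fingers":14},{"ax":0,"ay":0,"az":0,"dx":0,"dy":0,"dz":-10,"fingers":14},{"ax":0,"ay":0,"az":0,"dx":0,"dy":0,"dz":-40,"fingers":14},{"ax":0,"ay":0,"az":0,"dx":0,"dy":0,"dz":-60,"fingers":14}]'; python3 to.py 612.1 -145.5 70 -9.8
python3 - <<'E'
from h import *
A=[]
for n in("top","side",):
    s=cam(n); a=s["image"][:,:,::-1]; u=proj(s,[[.47,-.37,.07]])[0].astype(int)
    a=a[u[1]-45:u[1]+45,u[0]-50:u[0]+50]; A.append(cv2.resize(cv2.convertScaleAbs(a,alpha=1.2),None,fx=4,fy=4,interpolation=2))
cv2.imwrite("pics/s2.png",np.hstack(A))
E
```

```text
clock: 27.98
tool_pos: [0.455, -0.3678, 0.0716]
orientation: [180.0, -0.1, -1.5]
force: [0.2, -0.2, -0.8]
opening: 0.0213
t 27.98 pos [ 455.  -367.8   71.6] rpy [ 1.7996e+02 -6.0000e-02 -1.5100e+00] open 21.3 F [ 0.2 -0.2 -0.8]
  -> (612.1, -145.5, 70.0, -9.8) dx dy dz [ 151.2 -226.4    1.6] ax ay az [ 0.03 -0.07  8.29]
```

View pics/s2.png

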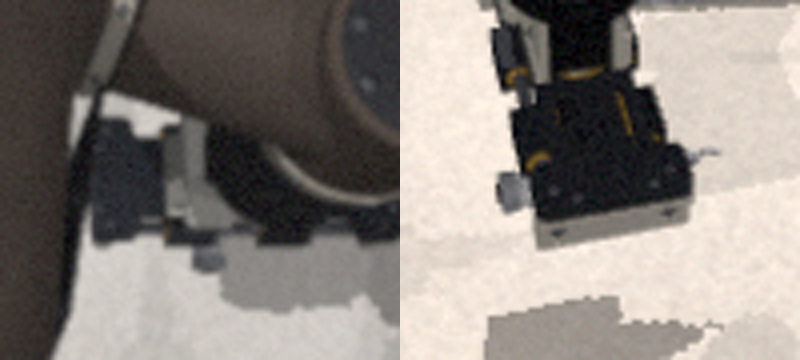

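```bash
python3 -m inch '[{"ax":0,"ay":0,"az":2,"dx":28,"dy":-42,"dz":0,"fingers":14},{"ax":0,"ay":0,"az":4,"dx":58,"dy":-87,"dz":0,"fingers":14},{"ax":0,"ay":0,"az":6,"dx":89,"dy":-134,"dz":0,"fingers":14},{"ax":0,"ay":0,"az":8.3,"dx":120,"dy":-180,"dz":0,"fingers":14},{"ax":0,"ay":0,"az":8.3,"dx":151.2,"dy":-226.4,"dz":0,"fingers":14},{"ax":0,"ay":0,"az":8.3,"dx":151.2,"dy":-226.4,"dz":0,"fingers":14},{"ax":0,"ay":0,"az":8.3,"dx":151.2,"dy":-226.4,"dz":25,"fingers":14},{"ax":0,"ay":0,"az":8.3,"dx":151.2,"dy":-226.4,"dz":40,"fingers":14}]'; python3 to.py 612.1 -145.5 10.5 -9.8
```

```text
clock: 29.08
tool_pos: [0.6105, -0.1455, 0.0282]
orientation: [180.0, 0.1, -9.9]
force: [-0.2, -0.3, -0.5]
opening: 0.0214
t 29.07 pos [ 610.5 -145.5   28.2] rpy [ 1.7999e+02  1.2000e-01 -9.8600e+00] open 21.4 F [-0.2 -0.3 -0.5]
  -> (612.1, -145.5, 10.5, -9.8) dx dy dz [ 1.6 -0.3 17.7] ax ay az [ 0.01  0.12 -0.06]
```

```bash
python3 -m inch '[{"ax":0,"ay":0,"az":0,"dx":0,"dy":0,"dz":8,"fingers":14},{"ax":0,"ay":0,"az":0,"dx":0,"dy":0,"dz":14,"fingers":14},{"ax":0,"ay":0,"az":0,"dx":0,"dy":0,"dz":16,"fingers":14},{"ax":0,"ay":0,"az":0,"dx":0,"dy":0,"dz":16,"fingers":14}]'; python3 to.py 612.1 -145.5 10.5 -9.8
python3 - <<'E'
from h import *
A=[]
for n in("top","side",):
    s=cam(n); a=s["image"][:,:,::-1]; u=proj(s,[[.6,-.14,.02]])[0].astype(int)
    a=a[u[1]-45:u[1]+45,u[0]-50:u[0]+50]; A.append(cv2.resize(cv2.convertScaleAbs(a,alpha=1.2),None,fx=4,fy=4,interpolation=2))
cv2.imwrite("pics/s3.png",np.hstack(A))
E
```

```text
clock: 29.58
tool_pos: [0.612, -0.1454, 0.014]
orientation: [-180.0, -0.0, -9.8]
force: [-0.2, 0.1, -0.7]
opening: 0.0218
t 29.57 pos [ 612.  -145.4   14. ] rpy [-1.80e+02 -3.00e-02 -9.83e+00] open 21.8 F [-0.2  0.1 -0.7]
  -> (612.1, -145.5, 10.5, -9.8) dx dy dz [0.1 0.1 3.5] ax ay az [-0.   -0.03 -0.03]
```

View pics/s3.png

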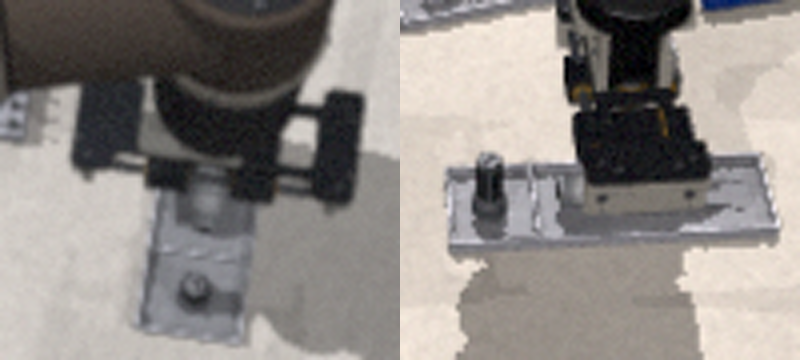

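The scaler is inside the long compartment and the wrench is still standing. I'll lower the rest and release.

```bash
python3 -m inch '[{"ax":0,"ay":0,"az":0,"dx":0,"dy":0,"dz":2,"fingers":14},{"ax":0,"ay":0,"az":0,"dx":0,"dy":0,"dz":3,"fingers":14},{"ax":0,"ay":0,"az":0,"dx":0,"dy":0,"dz":3.5,"fingers":14},{"ax":0,"ay":0,"az":0,"dx":0,"dy":0,"dz":3.5,"fingers":14}]'; python3 to.py
```

```text
clock: 30.18
tool_pos: [0.6117, -0.1453, 0.0103]
orientation: [180.0, 0.0, -9.8]
force: [-1.0, -0.4, 0.8]
opening: 0.0214
t 30.18 pos [ 611.7 -145.3   10.3] rpy [180.     0.    -9.83] open 21.4 F [-1.  -0.4  0.8]
```

```bash
python3 -m inch '[{"ax":0,"ay":0,"az":0,"dx":0,"dy":0,"dz":0,"fingers":24},{"ax":0,"ay":0,"az":0,"dx":0,"dy":0,"dz":0,"fingers":27},{"ax":0,"ay":0,"az":0,"dx":0,"dy":0,"dz":0,"fingers":27},{"ax":0,"ay":0,"az":0,"dx":0,"dy":0,"dz":-20,"fingers":30},{"ax":0,"ay":0,"az":0,"dx":0,"dy":0,"dz":-60,"fingers":40},{"ax":0,"ay":0,"az":0,"dx":0,"dy":0,"dz":-110,"fingers":40},{"ax":0,"ay":0,"az":0,"dx":0,"dy":0,"dz":-150,"fingers":40}]';python3 -m inch '[{"ax":0,"ay":0,"az":0,"dx":-40,"dy":35,"dz":0,"fingers":40},{"ax":0,"ay":0,"az":0,"dx":-80,"dy":75,"dz":0,"fingers":40},{"ax":0,"ay":0,"az":0,"dx":-110,"dy":120,"dz":0,"fingers":40},{"ax":0,"ay":0,"az":0,"dx":-120,"dy":170,"dz":0,"fingers":40},{"ax":0,"ay":0,"az":0,"dx":-120,"dy":220,"dz":0,"fingers":40},{"ax":0,"ay":0,"az":0,"dx":-120,"dy":250,"dz":0,"fingers":40},{"ax":0,"ay":0,"az":0,"dx":-120,"dy":250,"dz":0,"fingers":40}]'; python3 to.py;python3 - <<'E'
from ov import *
ss={n:cam(n) for n in("top","side")}
G=dict(scaler_center=(.6318,-.1489,-9.8),wrench_center=(.5199,-.1296,0),dish_center=(.6307,.2054,0),squat_jar_center=(.5443,.2009,0),polisher_center=(.5864,.130,183))
overlay(ss,G,"ov4",dict(top=(145,285,185,425,3.3),side=(110,310,220,420,3)),z0={k:.002 for k in G})
E
```

```text
clock: 31.05
tool_pos: [0.612, -0.1454, 0.1623]
orientation: [-180.0, -0.1, -9.8]
force: [0.4, -0.5, -0.0]
opening: 0.0396
clock: 31.92
tool_pos: [0.4501, -0.3729, 0.1598]
orientation: [180.0, 0.0, -10.0]
force: [0.6, 0.3, -0.2]
opening: 0.04
t 31.93 pos [ 450.1 -372.9  159.8] rpy [ 1.8e+02  2.0e-02 -1.0e+01] open 40.0 F [ 0.6  0.3 -0.2]
```

View pics/ov4_top.png

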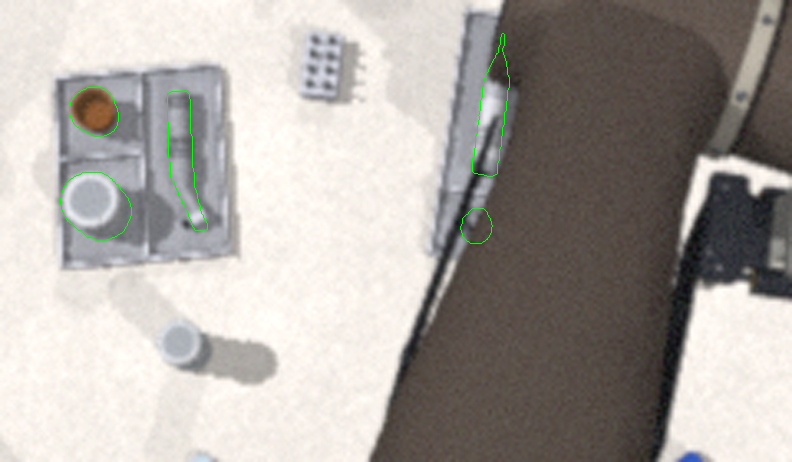

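View pics/ov4_side.png

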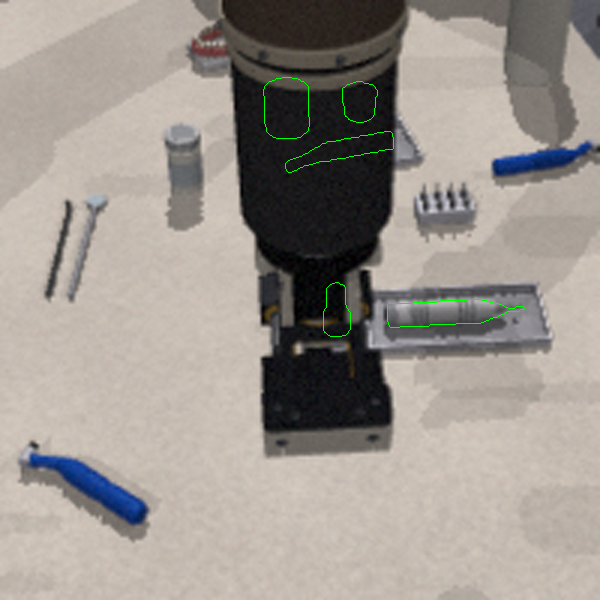

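```bash
python3 -m inch '[{"ax":0,"ay":0,"az":0,"dx":-14,"dy":-58,"dz":-30,"fingers":40},{"ax":0,"ay":0,"az":0,"dx":-28,"dy":-116,"dz":-60,"fingers":40},{"ax":0,"ay":0,"az":0,"dx":-42,"dy":-174,"dz":-60,"fingers":40},{"ax":0,"ay":0,"az":0,"dx":-56,"dy":-232,"dz":-60,"fingers":40},{"ax":0,"ay":0,"az":0,"dx":-70,"dy":-290,"dz":-60,"fingers":40},{"ax":0,"ay":0,"az":0,"dx":-84,"dy":-348,"dz":-60,"fingers":40},{"ax":0,"ay":0,"az":0,"dx":-98,"dy":-406,"dz":-60,"fingers":40},{"ax":0,"ay":0,"az":0,"dx":-112,"dy":-464,"dz":-60,"fingers":40}]'; python3 -m inch '[{"ax":0,"ay":0,"az":0,"dx":-14,"dy":-58,"dz":0,"fingers":40},{"ax":0,"ay":0,"az":0,"dx":-28,"dy":-116,"dz":0,"fingers":40},{"ax":0,"ay":0,"az":0,"dx":-42,"dy":-174,"dz":0,"fingers":40},{"ax":0,"ay":0,"az":0,"dx":-70,"dy":-220,"dz":0,"fingers":40},{"ax":0,"ay":0,"az":0,"dx":-110,"dy":-260,"dz":0,"fingers":40},{"ax":0,"ay":0,"az":0,"dx":-150,"dy":-300,"dz":0,"fingers":40},{"ax":0,"ay":0,"az":0,"dx":-190,"dy":-340,"dz":0,"fingers":40},{"ax":0,"ay":0,"az":0,"dx":-190,"dy":-340,"dz":0,"fingers":40}]'; python3 to.py;python3 - <<'E'
from ov import *
ss={n:cam(n) for n in("top","side")}
G=dict(scaler_center=(.6318,-.1489,-9.8),wrench_center=(.5199,-.1296,0),dish_center=(.6307,.2054,0),squat_jar_center=(.5443,.2009,0),polisher_center=(.5864,.130,183),tall_jar_center=(.4165,.12,0))
for k in G: locate(k,(G[k][0],G[k][1],np.radians(G[k][2])),ss,z0=0 if "tall" in k else .002)
overlay(ss,G,"ov5",dict(top=(130,270,140,380,3.3),side=(90,290,220,420,3)),z0={k:.002 for k in G if "tall" not in k})
for k,z in dict(jaw_center=.016,can_center=.052,tall_jar_center=.035).items():
  for n in ss:
    for d in landmark_of(k,n)[:1]: print(k,n,np.round(d["position"],1),ray(ss[n],d["position"],z).round(3))
E
```

```text
clock: 33.02
tool_pos: [0.4186, 0.1079, 0.2207]
orientation: [-179.9, -0.1, -9.7]
force: [1.2, -0.5, -0.3]
opening: 0.04
clock: 34.02
tool_pos: [0.2873, 0.4755, 0.2199]
orientation: [-180.0, 0.0, -9.5]
force: [0.7, -1.2, -0.6]
opening: 0.0401
t 34.02 pos [287.3 475.5 219.9] rpy [-1.7999e+02  1.0000e-02 -9.5200e+00] open 40.1 F [ 0.7 -1.2 -0.6]
scaler_center top [  0.6312  -0.1492 -10.42  ] 0.9
scaler_center side [ 0.6289 -0.1466 -9.3634] 0.754
scaler_center both [  0.6311  -0.1489 -10.2071] 0.823
wrench_center top [ 0.5195 -0.1312  0.    ] 0.899
wrench_center side no mask
dish_center top [0.6306 0.2054 0.    ] 0.751
dish_center side no mask
squat_jar_center top [0.5434 0.1987 0.    ] 0.821
squat_jar_center side [0.5431 0.2045 0.    ] 0.77
squat_jar_center both [0.5433 0.1985 0.    ] 0.792
polisher_center top [5.9020e-01 1.3020e-01 1.8201e+02] 0.762
polisher_center side [5.865000e-01 1.315000e-01 1.806075e+02] 0.829
polisher_center both [5.877000e-01 1.312000e-01 1.807674e+02] 0.79
tall_jar_center top [0.4178 0.1193 0.    ] 0.858
tall_jar_center side no mask
jaw_center top [152.2 228.2] [0.489 0.378 0.016]
jaw_center side [291.7 123. ] [0.495 0.381 0.016]
can_center top [478.4 228.6] [ 0.456 -0.542  0.052]
can_center side [349.4 346.3] [ 0.455 -0.539  0.052]
tall_jar_center top [241.9 249.4] [0.419 0.117 0.035]
tall_jar_center side [280.3 162.3] [0.415 0.125 0.035]
```

View pics/ov5_top.png

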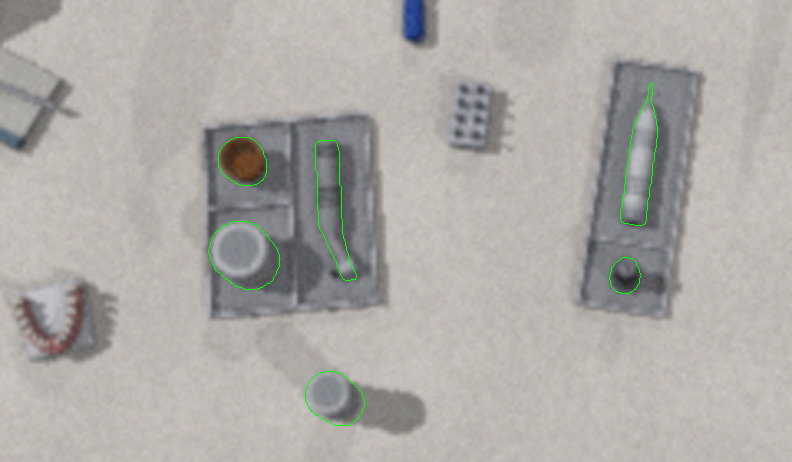

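View pics/ov5_side.png

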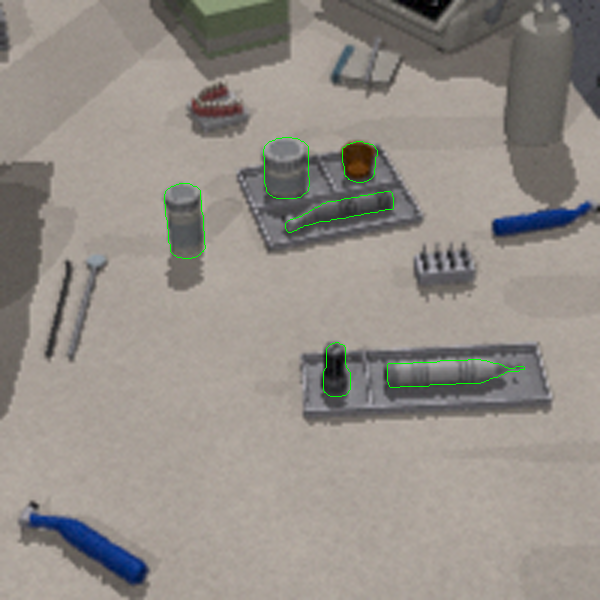

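Everything is in place, flat and upright, and the three bystanders haven't moved. I'll hand it in.

```bash
python3 -c "
from plant import *
print(close_job())"
```

```text
the job is handed in; nothing more can be done
None
```

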